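# Weigh valve castings on a spring scale and pack them in their case

## Robot

A 6-joint arm with a two-finger parallel gripper is mounted at the origin on a cart in front of the work surface, level with it; the furniture and walls round the work are solid. World frame = base frame: x ahead of the robot, y to its left, z up, the work surface at z = 0. Lengths are in m, angles in rad, forces in N, time in s.
With the tool pointing down it reaches from about 0.35 to 0.775 m from the base axis. Payload 7.3 kg.
Tool frame: the origin (TCP) lies at the very end of the fingers, on their centre line; the grasp point (between the pads) lies 19 mm behind it; z points along the fingers, y is the line along which they close (so a half turn about z gives the same grasp; the last joint's range is limited). The gripper opens to 92 mm and grips with 3 to 60 N. Pads are 19 mm wide; open, the fingers measure 130 mm over their backs; the gripper's body (75 mm by 190 mm) begins 47 mm behind the grasp point.
Start: joints at [-1.372, 0.342, 1.524, -0, 1.275, -0.146], TCP at [0.177, -0.494, 0.227] pointing down, gripper open.
Joint ranges: [-2.53, 2.53], [-0.77, 2.02], [0.04, 2.7], [-1, 4.14], [0.28, 2.66], [-3.11, 3.11]. Speed limits (rad/s): [2.57, 2.57, 3.14, 3.14, 3.14, 3.14].

## Interface

Orientations are given as [roll, pitch, yaw] about the fixed x, y, z axes, in that order (R = Rz(yaw) Ry(pitch) Rx(roll)).
In Python, from cell import * gives the robot as it stands.
- The arm moves only by the tool step_arm, never from a script. Its argument "commands" is a list of rows, each a list of 7 numbers: the opening, from 0 (shut) to 1 (fully open), then the shift along the world's x, y, z in cm, then the turn, a rotation vector about the world's x, y, z in rad. A call has 1 to 5 rows; each row is the pose to reach, as a shift and turn from the pose commanded when the call began; what a row does not reach only later rows make up. A row lasts 1/12 s, in which the tool goes at most 41.7 mm and 7.16 degrees, less where a joint would pass 70% of its speed; a pose out of reach is approached as far as the arm can. A call with a gripper value outside its range is refused whole. The fingers move at their own pace and stop on an object; "grip_force" is the grip in N (left out, the last holds). Time passes only in rows, so rows that repeat a pose let the fingers close. It gives the time, the measured TCP pose, the force, the opening and the grip force at its end, in the units of the state.
- observe(): the state, without advancing time (a new reading comes with each control period).
- read_camera(name): name is "scene" or "side" or "wrist"; returns the picture (384x512x3 uint8, red, green, blue); there is no depth.
- camera_model(name): a dict with "vfov" (degrees; the focal length in pixels is half the picture's height over the tangent of half this angle, whatever the lens; pixels are square), "cx", "cy" (the principal point, pixels), "world_to_cam" (4x4, takes a point from world to camera coordinates). Camera axes: x right, y up, looking along -z (the intrinsics and any distortion apply to the point x, -y, -z); pixel columns grow to the right and rows downward; lengths in m; the calibration is good to about 2 mm. A picture is of the moment at which its call begins: read the wrist's pose just before it. camera_model takes no time and is no camera call; for the wrist camera it gives the pose at the moment of the call.
- hand_in(): hands the job in; it is judged then, once.
The state is a dict: "time": time; "qpos": joint angles; "qvel": joint speeds; "joint_efforts": joint torques, N m; "tool_pos": TCP position; "tool_rot": TCP orientation; "contact_force": force on the tool from outside, world axes, zero at the start; "torque": the same for the moment, N m; "opening": finger opening in m; "grip_force": force on a finger pad.
Only numpy, scipy, OpenCV 4.12 (cv2) and the standard library are available. Lean on these libraries where they do the work, as an engineer would, in place of code of your own. Each camera call takes 0.05 s, during which the arm holds its last target. There are 200 camera calls.

## Task

Lift the lid of the case fully open, gently onto its stop. Then take the valve castings that are there one by one, smallest first and largest last: hang each by its bail on the hook of the spring scale, let go and leave it hanging still for two seconds so that the reading settles, then take it down and stand it upright in a free compartment of the case before the next one. Finally lower the lid gently until it is shut; do not drag the hook down to the scale's bottom stop, and leave the black reader and the teal carton where they are.

Things in the scene. Friction and masses are not known exactly. Their poses are not given: they have to be found in the camera images.
- case: fixed grey case, 160 (x) x 252 (y) x 100 (z) mm, walls 5 mm, origin under its centre, front to -x, lid hinge on the +x rim. Floor 6 mm above the origin. Two dividers 4 mm thick at y = -41 and +41, top 27 mm above the origin, make three compartments of 150 (x) by 78 (y) mm, centred at y = -82, 0, +82
- case_lid (a joint): blue lid of the case, rad: 0 = shut on the rim, 1.75 = fully open on its stop (10 degrees past upright, away from the case front). A stiff friction hinge holds it at any angle; moving it takes 4 to 5 N at the handle
- lid_handle (a point): middle of the lid's round steel handle bar, 12 mm thick, 110 mm long along the case's y, 40 mm in front of the lid's front edge (35 mm of free space between), held by a rod at each end. It can turn between fingers that grip it from above. Moves with the lid
- lid_hinge (a point): middle of the lid's hinge axis, which runs along the case's y; axes as the case's. With the lid shut the handle bar lies 200 mm from it towards the front (-x) and 4 mm above it
- spring_scale: fixed spring scale: white column 70 mm wide (y), 50 mm deep, 265 mm high on a grey foot, with tick marks and a red pointer. Origin at the bottom of the column's front face, which looks to its -x; the hook reaches 105 mm forward from that face
- scale_hook (a joint): reading of the spring scale: how far the hook has sunk, m; 0 = empty, about 0.0075 per 100 g; bottom stop at 0.062. Damped: it comes to rest in about a second
- hook_seat (a point): where the axis of a bail's top bar lies when hung; sinks with the hook; 165 mm above the bench when empty; axes as the scale's. The hook, a steel strip 14 mm wide (y), ends in a V notch: its tip is 16 mm in front (-x) and reaches 6 mm above this point, its underside lies 15 mm below. Bring the bail's window over the tip from the front, then lower the bar into the V, across the strip
- small_casting_center (a point): centre (half-way up) of the small casting: brass-yellow body, about 200 g, 46 (x) x 50 (y) x 74 (z) mm. Body 24 mm high; on it a square steel bail, 48 mm wide along y, 12 mm thick, round top bar of 10 mm along y, its axis 32 mm above this point; window 28 mm wide, 40 mm high. Take it by the bail from above, across its 48 mm. May be absent
- medium_casting_center (a point): centre (half-way up) of the medium casting: red painted body, about 350 g, 50 (x) x 56 (y) x 80 (z) mm. Body 30 mm high; on it a square steel bail, 48 mm wide along y, 12 mm thick, round top bar of 10 mm along y, its axis 35 mm above this point; window 28 mm wide, 40 mm high. Take it by the bail from above, across its 48 mm. May be absent
- large_casting_center (a point): centre (half-way up) of the large casting: green painted body, about 500 g, 56 (x) x 62 (y) x 86 (z) mm. Body 36 mm high; on it a square steel bail, 48 mm wide along y, 12 mm thick, round top bar of 10 mm along y, its axis 38 mm above this point; window 28 mm wide, 40 mm high. Take it by the bail from above, across its 48 mm. May be absent
- reader: black code reader, 37 x 62 x 30 mm, a bystander; origin under its centre
- teal_box: teal carton, 95 x 125 x 48 mm, a bystander; origin under its centre
Not all that is in view belongs to the job. Leave any purple look-alike of the part that bears medium_casting_center alone.

How it is judged:
On the way, in this order (a step that is already met when the one before it is completed fails the run):
1. the lid of the case is lifted fully open onto its stop (value of joint case_lid above 1.66 rad), for 0.2 s.
2. the small casting hangs alone on the scale hook by its bail, let go and still, for 1.5 s (horizontal distance between small_casting_center and hook_seat below 0.025 m and height (world z) of small_casting_center above 0.05 m and contact force between small_casting and spring_scale above 1 N and contact force between each of the fingers, the arm and small_casting below 0.05 N and angle between small_casting_center's own z axis and vertical below 0.3 rad and linear speed of small_casting below 0.015 m/s and angular speed of small_casting below 0.3 rad/s), for 1.5 s.
3. the small casting stands upright on the floor of a compartment of the case, released (x of small_casting_center in the frame of case between -0.06 and 0.06 m and y of small_casting_center in the frame of case between -0.112 and 0.112 m and z of small_casting_center in the frame of case below 0.049 m and angle between small_casting_center's own z axis and vertical below 0.12 rad and linear speed of small_casting below 0.03 m/s and contact force between the fingers and small_casting below 0.05 N), for 0.2 s.
4. the medium casting hangs alone on the scale hook by its bail, let go and still, for 1.5 s (horizontal distance between medium_casting_center and hook_seat below 0.025 m and height (world z) of medium_casting_center above 0.05 m and contact force between medium_casting and spring_scale above 1 N and contact force between each of the fingers, the arm and medium_casting below 0.05 N and angle between medium_casting_center's own z axis and vertical below 0.3 rad and linear speed of medium_casting below 0.015 m/s and angular speed of medium_casting below 0.3 rad/s), for 1.5 s.
5. the medium casting stands upright on the floor of a compartment of the case, released (x of medium_casting_center in the frame of case between -0.06 and 0.06 m and y of medium_casting_center in the frame of case between -0.112 and 0.112 m and z of medium_casting_center in the frame of case below 0.052 m and angle between medium_casting_center's own z axis and vertical below 0.12 rad and linear speed of medium_casting below 0.03 m/s and contact force between the fingers and medium_casting below 0.05 N), for 0.2 s.
6. the large casting hangs alone on the scale hook by its bail, let go and still, for 1.5 s (horizontal distance between large_casting_center and hook_seat below 0.025 m and height (world z) of large_casting_center above 0.05 m and contact force between large_casting and spring_scale above 1 N and contact force between each of the fingers, the arm and large_casting below 0.05 N and angle between large_casting_center's own z axis and vertical below 0.3 rad and linear speed of large_casting below 0.015 m/s and angular speed of large_casting below 0.3 rad/s), for 1.5 s.
7. the large casting stands upright on the floor of a compartment of the case, released (x of large_casting_center in the frame of case between -0.06 and 0.06 m and y of large_casting_center in the frame of case between -0.112 and 0.112 m and z of large_casting_center in the frame of case below 0.055 m and angle between large_casting_center's own z axis and vertical below 0.12 rad and linear speed of large_casting below 0.03 m/s and contact force between the fingers and large_casting below 0.05 N), for 0.2 s.
At the end, for the whole second after the job is handed in: Every casting present stands upright (within 7 degrees) and at rest on the floor of the case, released; the lid is shut (below 0.04 rad) and the scale hook is empty (reading below 3 mm) (all of step 3 and all of step 5 and all of step 7 and value of joint case_lid below 0.04 rad and velocity of joint case_lid between -0.05 and 0.05 rad/s and value of joint scale_hook below 0.003 m); the robot touches nothing.
It fails at once if the lid hits one of its stops at more than 1.5 rad/s ((value of joint case_lid below 0.2 rad and velocity of joint case_lid below -1.5 rad/s) or (value of joint case_lid above 1.55 rad and velocity of joint case_lid above 1.5 rad/s)).
It fails at once if the hook is dragged down to the scale's bottom stop (value of joint scale_hook above 0.06 m).
It fails at once if the reader or the teal carton is moved more than 3 cm (distance of any of reader, teal_box from where it was at the start of the episode above 0.03 m).
Of small_casting, medium_casting, large_casting only 2 to 3 are there at a start; the rules pass over those that are not, and their reading is None.
At some moment in a run one of small_casting, medium_casting, large_casting may be knocked a few centimetres aside while the robot is not near it.
It also fails if it takes over 210 s, if anything falls off the work surface, if the arm or the gripper's body presses on something with over 40 N, if the wrist force passes 120 N, or if a joint passes its speed limit or range.

## Working session

There is one attempt and no reset: what is moved stays moved. The work goes in short steps, Python scripts to look and compute and a tool call to move; the robot and the scene stay as the last step left them, time stands still between calls to the robot, and variables do not carry over. Pictures are saved under pics/ and viewed, at most 14 in all, crops included, and the job is handed in when it is done.

Besides the shell and the picture viewer there is one more tool, called after "Call:" as name(argument=value, ...), one argument or row to a line, values as JSON. step_arm: Moves the arm, as the interface text tells. Its arguments: {"type":"object","properties":{"commands":{"type":"array"},"grip_force":{"type":"number"}},"required":["commands"]}

```bash
ls; mkdir -p pics; python3 - <<'E'
from cell import *
import cv2,numpy as np
s=observe();print(s)
for n in("scene","side"):
    im=read_camera(n);cv2.imwrite(f"pics/{n}0.png",im[:,:,::-1]);m=camera_model(n);print(n,m)
print(camera_model("wrist"))
E
```

```text
pics
{'time': 0.0, 'qpos': array([-1.37197728e+00,  3.42694691e-01,  1.52501711e+00, -1.63006848e-05,
        1.27539347e+00, -1.46028907e-01]), 'qvel': array([-2.67762839e-03, -5.12502688e-05, -1.44840771e-03,  1.52133009e-03,
        3.57915198e-04,  1.15101696e-04]), 'joint_efforts': array([-1.15851719e-03, -4.31250107e+01, -2.44215757e+01,  7.17088510e-02,
        5.59768989e-02, -1.21648263e-04]), 'tool_pos': array([ 0.17739887, -0.49368784,  0.22605948]), 'tool_rot': array([-3.14009387e+00, -2.04679201e-04,  3.44852560e-01]), 'contact_force': array([-0.88784359, -0.06487542, -0.2354488 ]), 'torque': array([ 0.00446949, -0.04190865, -0.05283156]), 'grip_force': 0.0, 'opening': 0.09171986681689655}
scene {'vfov': 51.939018314905724, 'cx': 251.50485416238786, 'cy': 193.07205317749498, 'world_to_cam': array([[-0.64448938, -0.76452405,  0.01167964,  0.41105783],
       [ 0.54801807, -0.45121603,  0.70432968, -0.35014897],
       [-0.53320694,  0.46033365,  0.70977693, -0.95086417],
       [ 0.        ,  0.        ,  0.        ,  1.        ]])}
side {'vfov': 56.23489557089448, 'cx': 253.04379129524457, 'cy': 189.2464291028374, 'world_to_cam': array([[ 0.98729897,  0.15657611, -0.02691945, -0.52802718],
       [-0.03817748,  0.39829366,  0.91646311, -0.12454312],
       [ 0.15421808, -0.90379538,  0.3992126 , -1.19136743],
       [ 0.        ,  0.        ,  0.        ,  1.        ]])}
{'vfov': 59.96328584652117, 'cx': 250.86783285603266, 'cy': 191.126605150867, 'world_to_cam': array([[ 0.33729772, -0.94139695, -0.0014236 , -0.52603044],
       [ 0.90721657,  0.32545411, -0.26652902,  0.03232836],
       [ 0.25137292,  0.08860812,  0.96382584, -0.38972033],
       [ 0.        ,  0.        ,  0.        ,  1.        ]])}
```

View pics/scene0.png

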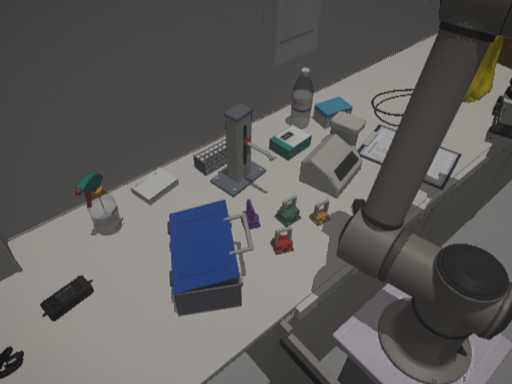

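View pics/side0.png

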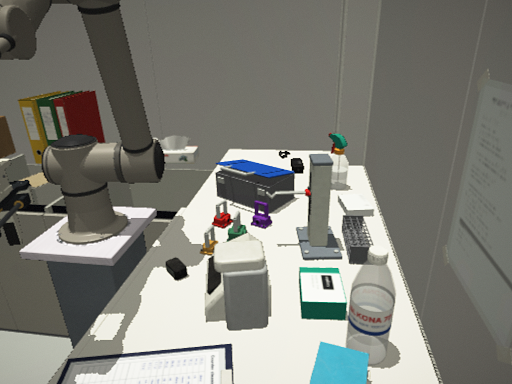

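The candidates I see in the scene view:
- Castings: yellow (320,214), red (284,240), green (290,210). The purple look-alike is at (252,215) and must be left alone.
- Case with blue lid: (205,250), handle at about (245,232).
- Scale: (238,150).
- Reader: (358,205).
- Teal carton: (290,141).

Next, a close crop to check these.

```bash
python3 - <<'E'
import cv2
a=cv2.imread("pics/scene0.png")[95:315,160:380];cv2.imwrite("pics/c1.png",cv2.resize(a,(600,600),interpolation=cv2.INTER_CUBIC))
a=cv2.imread("pics/side0.png")[140:290,160:360];cv2.imwrite("pics/c2.png",cv2.resize(a,(800,600),interpolation=cv2.INTER_CUBIC))
E
```

```text
(no output)
```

View pics/c1.png

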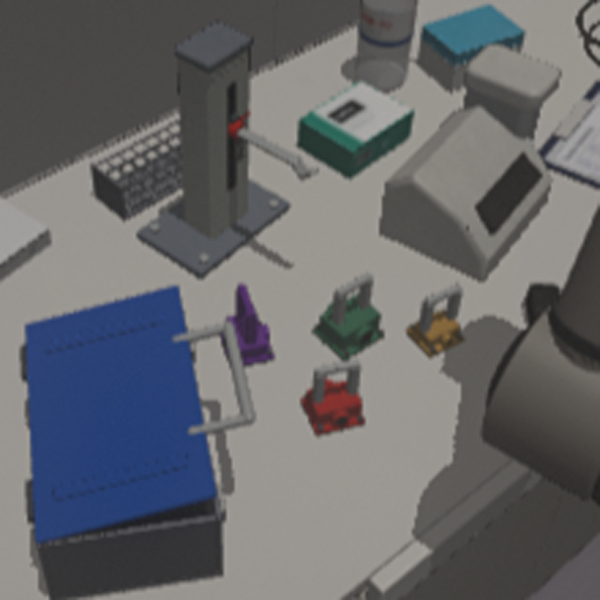

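View pics/c2.png

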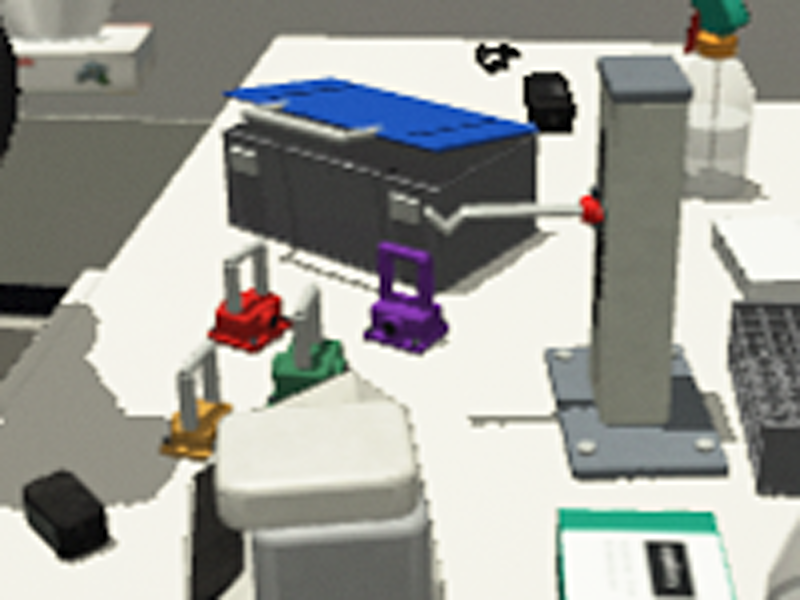

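```bash
cat > h.py <<'E'
import numpy as np,cv2
from scipy.optimize import least_squares
from scipy.spatial.transform import Rotation as R
def proj(m,P):
    P=np.atleast_2d(P); c=P@m["world_to_cam"][:3,:3].T+m["world_to_cam"][:3,3]
    f=192/np.tan(np.radians(m["vfov"]/2))
    return np.c_[m["cx"]-f*c[:,0]/c[:,2], m["cy"]+f*c[:,1]/c[:,2]]
def tri(obs,z=None): # obs: list (model,(u,v)); z fixed optionally
    f=lambda p: np.concatenate([proj(m,np.r_[p[:2],p[2] if z is None else z])[0]-uv for m,uv in obs])
    r=least_squares(f,[.5,-.1,.1] if z is None else [.5,-.1]); return r.x,np.abs(r.fun).max()
E
cat > t1.py <<'E'
from cell import *; from h import *
S,D=camera_model("scene"),camera_model("side")
s=lambda u,v:(S,np.array([160+u/2.727,95+v/2.727])); d=lambda u,v:(D,np.array([160+u/4,140+v/4]))
print("cams",-S["world_to_cam"][:3,:3].T@S["world_to_cam"][:3,3],-D["world_to_cam"][:3,:3].T@D["world_to_cam"][:3,3])
T=dict(handle_a=[s(228,328),d(342,135)],handle_b=[s(250,418),d(245,117)],
 frontPtop=[s(220,515),d(228,128)],frontPbot=[s(222,575),d(228,218)],
 redL=[s(318,374),d(262,248)],redR=[s(357,369),d(228,254)],redC=[s(337,371),d(246,251)],
 smallC=[s(445,293),d(198,358)],greenC=[s(355,286),d(310,292)],purp=[s(241,290),d(405,247)],tip=[s(315,172),d(428,208)],seat=[s(303,172),d(447,226)])
for k,o in T.items(): print(k,*[np.round(q,4) for q in tri(o)])
obs=[((-.08,.126,.1),s(220,515)),((-.08,.126,0),s(222,575)),((.08,.126,0),s(50,597)),((-.08,.126,.1),d(228,128)),((-.08,.126,0),d(228,218)),((-.08,-.126,0),d(437,293)),((-.08,-.126,.1),d(437,187)),((.08,-.126,.1),d(537,130)),]
def lidp(a,y): return np.array([.08-.2*np.cos(a)-.004*np.sin(a),y,.103-.004*0+.2*np.sin(a)+.004*np.cos(a)])
def f(p):
    Rz=R.from_euler("z",p[2]); W=lambda q:Rz.apply(q)+[p[0],p[1],0]
    o=[proj(m,W(q))[0]-uv for q,(m,uv) in obs]
    for y,a in((-.055,"handle_a"),(.055,"handle_b")): o+=[proj(m,W(lidp(p[3],y)))[0]-uv for m,uv in T[a]]
    return np.concatenate(o)
for y0 in(0.,1.):
    r=least_squares(f,[.6,.2,y0,.1]);print("case",r.x,r.cost);print(np.round(r.fun.reshape(-1,2),1).tolist())
E
python3 t1.py
```

```text
cams [-0.050197    0.59398554  0.91672075] [ 0.70029635 -0.9444712   0.57553386]
handle_a [0.4848 0.1603 0.1415] 0.8356
handle_b [0.3904 0.2107 0.137 ] 0.3234
frontPtop [0.3508 0.2796 0.0975] 1.3222
frontPbot [0.345  0.2824 0.0038] 0.9559
redL [0.4286 0.0887 0.0685] 0.761
redR [0.4059 0.0587 0.0756] 1.435
redC [0.418  0.0736 0.0721] 1.0832
smallC [ 0.4243 -0.0937  0.0695] 0.9924
greenC [ 0.4877 -0.0152  0.0834] 1.6395
purp [0.5536 0.0813 0.0818] 0.908
tip [ 0.5825 -0.04    0.1676] 0.903
seat [ 0.5977 -0.0397  0.1557] 0.176
case [0.49702232 0.28721388 1.05181826 0.16071238] 7.311045884397532
[[-0.2, -0.1], [-0.6, -0.9], [-0.7, 1.2], [-2.1, -0.2], [-0.3, 1.5], [-0.1, 0.4], [-0.4, 0.3], [0.6, 0.5], [-0.1, -0.6], [-0.5, 1.5], [-0.7, -0.4], [-0.2, -0.5]]
case [0.49702232 0.28721389 1.05181829 0.16071237] 7.311045884401684
[[-0.2, -0.1], [-0.6, -0.9], [-0.7, 1.2], [-2.1, -0.2], [-0.3, 1.5], [-0.1, 0.4], [-0.4, 0.3], [0.6, 0.5], [-0.1, -0.6], [-0.5, 1.5], [-0.7, -0.4], [-0.2, -0.5]]
```

Call:
step_arm(
  commands=[
    [1,5,3,3,0,0,0],
    [1,10,6,6,0,0,0],
    [1,15,9,8,0,0,0],
    [1,18,13,8,0,0,0],
    [1,20,16,8,0,0,0],
  ],
)

```text
time: 0.52
tool_pos: [0.3348, -0.3794, 0.2976]
tool_rot: [3.14, -0.0, 0.344]
contact_force: [0.5, -0.2, -0.2]
opening: 0.0916
grip_force: 0.0
```

Call:
step_arm(
  commands=[
    [1,2,4,0,0,0,0],
    [1,4,8,0,0,0,0],
    [1,6,12,0,0,0,0],
    [1,8,16,0,0,0,0],
    [1,9,20,0,0,0,0],
  ],
)

```text
time: 0.93
tool_pos: [0.4208, -0.1893, 0.2964]
tool_rot: [-3.141, -0.0, 0.345]
contact_force: [1.9, -0.5, 0.2]
opening: 0.0915
grip_force: 0.0
```

Call:
step_arm(
  commands=[
    [1,0,4,0,0,0,0],
    [1,0,8,0,0,0,0],
    [1,0,12,0,0,0,0],
    [1,0,13,0,0,0,0],
    [1,0,13,0,0,0,0],
  ],
)

```text
time: 1.35
tool_pos: [0.4196, -0.0586, 0.2969]
tool_rot: [-3.141, -0.0, 0.349]
contact_force: [0.7, -0.9, 0.2]
opening: 0.0921
grip_force: 0.0
```

```bash
cat > snap.py <<'E'
import sys,pickle
from cell import *
from h import *
s=observe();m=camera_model("wrist");im=read_camera("wrist");n=sys.argv[1]
pickle.dump(m,open(f"pics/{n}.pkl","wb"));cv2.imwrite(f"pics/{n}.png",im[:,:,::-1])
cv2.imwrite(f"pics/{n}b.png",cv2.resize(im[:,:,::-1],(800,600),interpolation=cv2.INTER_CUBIC))
print(s["time"],s["tool_pos"],s["tool_rot"],s["contact_force"],s["opening"])
E
python3 snap.py w1
```

```text
1.35 [ 0.41960232 -0.05864275  0.29685416] [-3.14123470e+00 -1.23866821e-04  3.49221241e-01] [ 0.67311259 -0.88069525  0.16467723] 0.0921133606428363
```

View pics/w1b.png

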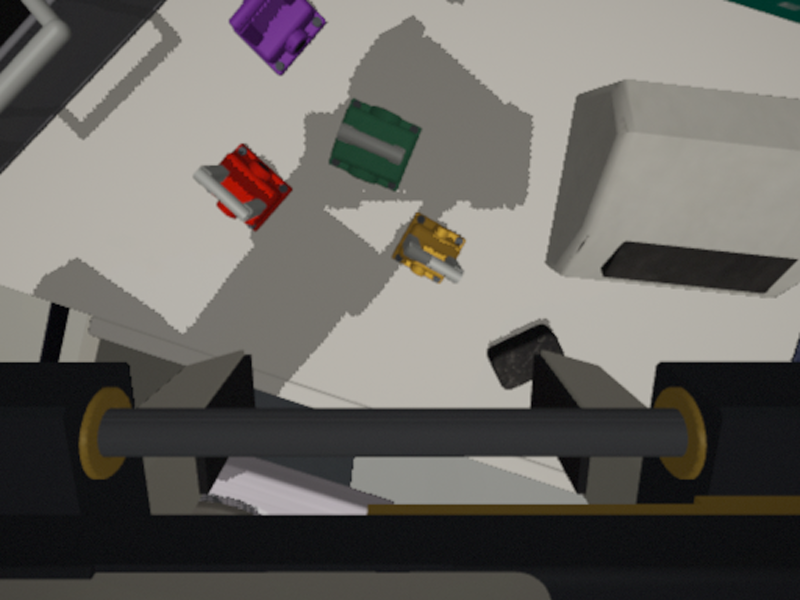

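```bash
cat > t2.py <<'E'
import pickle
from h import *
m=pickle.load(open("pics/w1.pkl","rb"))
for n,z,a,b in(("S",.069,(406,246),(461,276)),("M",.075,(199,174),(252,214)),("L",.081,(339,134),(404,158))):
    A=tri([(m,np.array(a)*.64)],z)[0];B=tri([(m,np.array(b)*.64)],z)[0]
    d=A-B;print(n,(A+B)/2,np.linalg.norm(d),"bar dir",np.arctan2(d[1],d[0]))
E
python3 t2.py
```

```text
S [ 0.42619426 -0.09141336] 0.04782091810366418 bar dir 1.4177312897264789
M [0.42175523 0.06720599] 0.04540041965458565 bar dir 1.249550883156975
L [ 0.48870592 -0.02038299] 0.0473398092129262 bar dir 1.5775598001892783
```

Call:
step_arm(
  commands=[
    [1,0,3,0,0,0,0.12],
    [1,0,6,0,0,0,0.24],
    [1,0,9,0,0,0,0.36],
    [1,0,12,0,0,0,0.48],
    [1,0,12,0,0,0,0.58],
  ],
)

```text
time: 1.82
tool_pos: [0.4201, 0.0611, 0.2966]
tool_rot: [-3.141, -0.001, 0.932]
contact_force: [-0.7, -0.3, -0.5]
opening: 0.0917
grip_force: 0.0
```

Call:
step_arm(
  commands=[
    [0.28,0,3,0,0,0,0.12],
    [0.28,0,6,0,0,0,0.24],
    [0.28,0,9,0,0,0,0.36],
    [0.28,0,12,0,0,0,0.48],
    [0.28,0,12,0,0,0,0.58],
  ],
)

```text
time: 2.23
tool_pos: [0.4206, 0.1813, 0.2963]
tool_rot: [-3.141, -0.001, 1.512]
contact_force: [-0.1, -1.1, -0.7]
opening: 0.063
grip_force: 0.0
```

Call:
step_arm(
  commands=[
    [0.28,0,0,0,0,0,0.12],
    [0.28,1,0,-2,0,0,0.24],
    [0.28,1.8,0,-4,0,0,0.36],
    [0.28,1.8,0.4,-6,0,0,0.48],
    [0.28,1.8,0.4,-6,0,0,0.58],
  ],
)

```text
time: 2.65
tool_pos: [0.4374, 0.181, 0.2326]
tool_rot: [-3.135, -0.002, 2.088]
contact_force: [0.5, -0.4, -0.3]
opening: 0.0302
grip_force: 0.0
```

Call:
step_arm(
  commands=[
    [0.28,0,0,0,0,0,0.12],
    [0.28,0,0,0,0,0,0.24],
    [0.28,0,0,0,0,0,0.36],
    [0.28,0,0,0,0,0,0.48],
    [0.28,0,0,0,0,0,0.533],
  ],
)

```text
time: 3.07
tool_pos: [0.439, 0.1811, 0.2363]
tool_rot: [-3.141, -0.0, 2.622]
contact_force: [0.4, 0.3, 0.9]
opening: 0.0257
grip_force: 0.0
```

```bash
python3 snap.py w2
```

```text
3.0667 [0.43903567 0.18111931 0.23633564] [-3.14077591e+00 -4.18930569e-06  2.62175965e+00] [0.40411682 0.29675924 0.92767726] 0.025657832027907366
```

View pics/w2b.png

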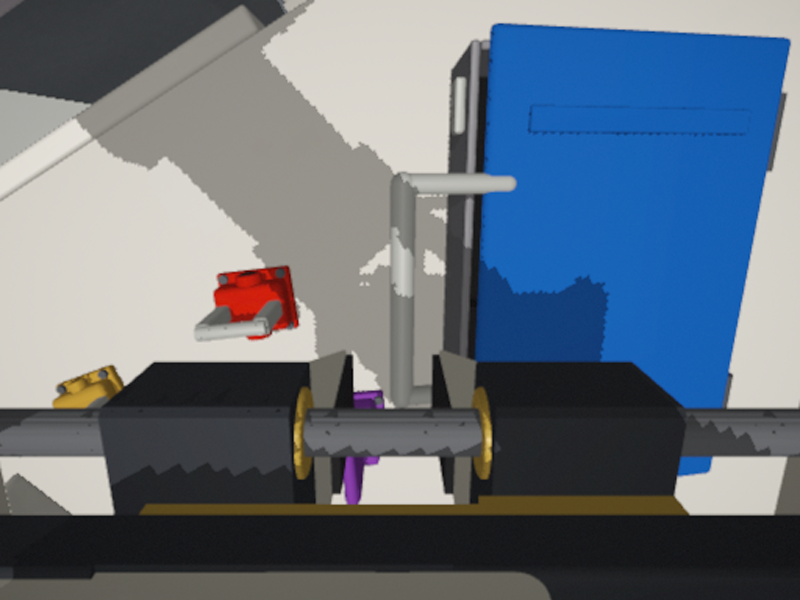

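```bash
python3 - <<'E'
import pickle
from h import *
m=pickle.load(open("pics/w2.pkl","rb"))
for n,z,a,b in(("H",.135,(402,178),(402,396)),("H",.139,(402,178),(402,396)),("H",.145,(402,178),(402,396)),("M",.075,(199,334),(268,328))):
    A=tri([(m,np.array(a)*.64)],z)[0];B=tri([(m,np.array(b)*.64)],z)[0]
    d=A-B;print(n,z,(A+B)/2,A,B,np.linalg.norm(d),"dir",np.arctan2(d[1],d[0]))
E
```

```text
H 0.135 [0.44007424 0.18548308] [0.38967369 0.21403484] [0.49047478 0.15693132] 0.11585193743840269 dir 2.6261720724986155
H 0.139 [0.43910351 0.18594627] [0.38948224 0.21405657] [0.48872478 0.15783597] 0.11406068151494311 dir 2.6261720724986155
H 0.145 [0.43764742 0.18664105] [0.38919505 0.21408917] [0.48609978 0.15919293] 0.11137379762975383 dir 2.6261720724986155
M 0.075 [0.42231087 0.07141175] [0.41289542 0.05086877] [0.43172632 0.09195473] 0.04519578633678677 dir -2.000555465988326
```

Call:
step_arm(
  commands=[
    [0.28,0,0.5,-3,0,0,0],
    [0.28,0,0.5,-6,0,0,0],
    [0.28,0,0.5,-9,0,0,0],
    [0.28,0,0.5,-11,0,0,0],
    [0.28,0,0.5,-11.5,0,0,0],
  ],
  grip_force=25,
)

```text
time: 3.53
tool_pos: [0.4367, 0.1861, 0.1184]
tool_rot: [-3.137, -0.004, 2.615]
contact_force: [-1.3, 0.6, -0.1]
opening: 0.0259
grip_force: 0.0
```

Call:
step_arm(
  commands=[
    [0,0,0,0,0,0,0],
    [0,0,0,0,0,0,0],
    [0,0,0,0,0,0,0],
    [0,0,0,0,0,0,0],
    [0,0,0,0,0,0,0],
  ],
)

```text
time: 3.95
tool_pos: [0.4387, 0.187, 0.123]
tool_rot: [-3.142, 0.002, 2.618]
contact_force: [0.5, -5.5, -2.0]
opening: 0.0111
grip_force: 25.0
```

```bash
python3 - <<'E'
import numpy as np
c=np.array([.497,.2872]);y=1.052;ux=np.array([np.cos(y),np.sin(y)])
h=c+.08*ux
p0=None
for a in np.r_[.16:1.76:.1]:
    x=-.2*np.cos(a)-.004*np.sin(a)*-1*-1;z=.103+.2*np.sin(a)+.004*np.cos(a)
    x=-.2*np.cos(a)+.004*np.sin(a)
    p=np.r_[h+x*ux,z]
    if p0 is None:p0=p;print(p0)
    print(round(a,2),np.round((p-p0)*100,1))
E
```

```text
[0.43908239 0.18576183 0.13881255]
0.16 [0. 0. 0.]
0.26 [0.2 0.4 1.9]
0.36 [0.5 1.  3.8]
0.46 [1.  1.7 5.7]
0.56 [1.5 2.6 7.4]
0.66 [2.  3.6 9. ]
0.76 [ 2.7  4.7 10.5]
0.86 [ 3.4  6.  11.8]
0.96 [ 4.2  7.4 13. ]
1.06 [ 5.1  8.9 14.1]
1.16 [ 6.  10.5 14.9]
1.26 [ 6.9 12.1 15.6]
1.36 [ 7.9 13.8 16.1]
1.46 [ 8.9 15.5 16.3]
1.56 [ 9.8 17.3 16.4]
1.66 [10.8 19.  16.3]
```

Call:
step_arm(
  commands=[
    [0,0.1,0.2,1,0,0,0],
    [0,0.2,0.4,1.9,0,0,0],
    [0,0.3,0.7,2.9,0,0,0],
    [0,0.5,1.0,3.8,0,0,0],
    [0,0.7,1.3,4.8,0,0,0],
  ],
)

```text
time: 4.37
tool_pos: [0.447, 0.2013, 0.1714]
tool_rot: [3.138, 0.004, 2.617]
contact_force: [8.7, 4.2, -9.1]
opening: 0.0111
grip_force: 25.0
```

Call:
step_arm(
  commands=[
    [0,0.3,0.4,0.9,0,0,0],
    [0,0.8,1.3,2.6,0,0,0],
    [0,1.3,2.3,4.2,0,0,0],
    [0,2.0,3.4,5.7,0,0,0],
    [0,2.7,4.7,7.0,0,0,0],
  ],
)

```text
time: 4.78
tool_pos: [0.4739, 0.2484, 0.241]
tool_rot: [3.139, 0.003, 2.617]
contact_force: [12.1, 0.7, -15.8]
opening: 0.0117
grip_force: 25.0
```

Call:
step_arm(
  commands=[
    [0,0.8,1.4,1.2,0,0,0],
    [0,1.7,2.9,2.3,0,0,0],
    [0,2.6,4.5,3.1,0,0,0],
    [0,3.5,6.1,3.8,0,0,0],
    [0,4.0,7.0,4.0,0,0,0],
  ],
)

```text
time: 5.2
tool_pos: [0.5137, 0.3176, 0.2818]
tool_rot: [3.141, 0.004, 2.617]
contact_force: [2.3, -7.4, 4.5]
opening: 0.0112
grip_force: 25.0
```

Call:
step_arm(
  commands=[
    [0,0.5,0.8,0.2,0,0,0],
    [0,1.0,1.7,0.4,0,0,0],
    [0,1.5,2.6,0.5,0,0,0],
    [0,1.9,3.5,0.5,0,0,0],
    [0,2.4,4.3,0.5,0,0,0],
  ],
)

```text
time: 5.62
tool_pos: [0.5376, 0.3596, 0.2876]
tool_rot: [3.14, 0.005, 2.616]
contact_force: [2.7, -5.8, 6.5]
opening: 0.0114
grip_force: 25.0
```

Call:
step_arm(
  commands=[
    [0,0.4,0.7,0,0,0,0],
    [0,0.8,1.4,-0.1,0,0,0],
    [0,1.1,2.0,-0.2,0,0,0],
    [0,1.3,2.4,-0.3,0,0,0],
    [0,1.3,2.4,-0.3,0,0,0],
  ],
)

```text
time: 6.03
tool_pos: [0.5516, 0.3842, 0.2846]
tool_rot: [3.137, 0.006, 2.616]
contact_force: [8.4, -3.1, 2.2]
opening: 0.0112
grip_force: 25.0
```

Call:
step_arm(
  commands=[
    [0,0.2,0.3,-0.05,0,0,0],
    [0,0.3,0.5,-0.1,0,0,0],
    [0,0.4,0.7,-0.1,0,0,0],
    [0,0.4,0.7,-0.1,0,0,0],
    [0,0.4,0.7,-0.1,0,0,0],
  ],
)

```text
time: 6.45
tool_pos: [0.5551, 0.3903, 0.2832]
tool_rot: [3.139, 0.006, 2.616]
contact_force: [6.8, -4.3, 0.4]
opening: 0.0112
grip_force: 25.0
```

Call:
step_arm(
  commands=[
    [0.35,0,0,0,0,0,0],
    [0.35,0,0,0,0,0,0],
    [0.35,0,0,2,0,0,0],
    [0.35,0,0,4,0,0,0],
    [0.35,0,0,7,0,0,0],
  ],
)

```text
time: 6.87
tool_pos: [0.5519, 0.392, 0.3503]
tool_rot: [-3.139, -0.002, 2.618]
contact_force: [1.5, -0.1, 0.1]
opening: 0.032
grip_force: 0.0
```

Call:
step_arm(
  commands=[
    [0.35,-1,-3,0,0,0,0.1],
    [1,-2,-6,0,0,0,0.2],
    [1,-3,-10,0,0,0,0.3],
    [1,-4,-14,0,0,0,0.37],
    [1,-5,-18,0,0,0,0.37],
  ],
)

```text
time: 7.28
tool_pos: [0.5016, 0.2109, 0.3515]
tool_rot: [3.141, 0.001, 2.993]
contact_force: [0.8, 0.6, -0.5]
opening: 0.0543
grip_force: 0.0
```

Call:
step_arm(
  commands=[
    [1,-1,-4,0,0,0,0],
    [1,-2,-8,0,0,0,0],
    [1,-3,-12,-2,0,0,0],
    [1,-4,-16,-4,0,0,0],
    [1,-5,-20,-5,0,0,0],
  ],
)

```text
time: 7.7
tool_pos: [0.4536, 0.0195, 0.3028]
tool_rot: [3.141, 0.0, 2.989]
contact_force: [0.8, -0.0, -0.4]
opening: 0.0875
grip_force: 0.0
```

Call:
step_arm(
  commands=[
    [1,-0.5,-4,-1,0,0,0],
    [1,-1,-6,-2,0,0,0],
    [1,-1.5,-7,-3,0,0,0],
    [1,-1.5,-7,-5,0,0,0],
    [1,-1.5,-7,-5,0,0,0],
  ],
)

```text
time: 8.12
tool_pos: [0.4384, -0.0497, 0.2513]
tool_rot: [3.14, -0.004, 2.986]
contact_force: [-0.9, 0.0, -1.2]
opening: 0.0917
grip_force: 0.0
```

```bash
python3 snap.py w3; python3 -c "
import pickle
from h import *
m=pickle.load(open('pics/w1.pkl','rb'))
for z,a in((0,(550,265)),(.03,(490,355)),(.1,(620,82)),(.1,(600,90)),(.05,(605,280))): print(z,a,tri([(m,np.array(a)*.64)],z)[0])"
```

```text
8.1167 [ 0.43835325 -0.04973151  0.25129982] [ 3.14036579 -0.0039462   2.98607057] [-0.86996469  0.0424835  -1.21134391] 0.09174240070847438
0 (550, 265) [ 0.44717847 -0.19996515]
0.03 (490, 355) [ 0.35898797 -0.17334237]
0.1 (620, 82) [ 0.57914773 -0.15610986]
0.1 (600, 90) [ 0.57054554 -0.14629245]
0.05 (605, 280) [ 0.45554419 -0.22824156]
```

View pics/w3b.png

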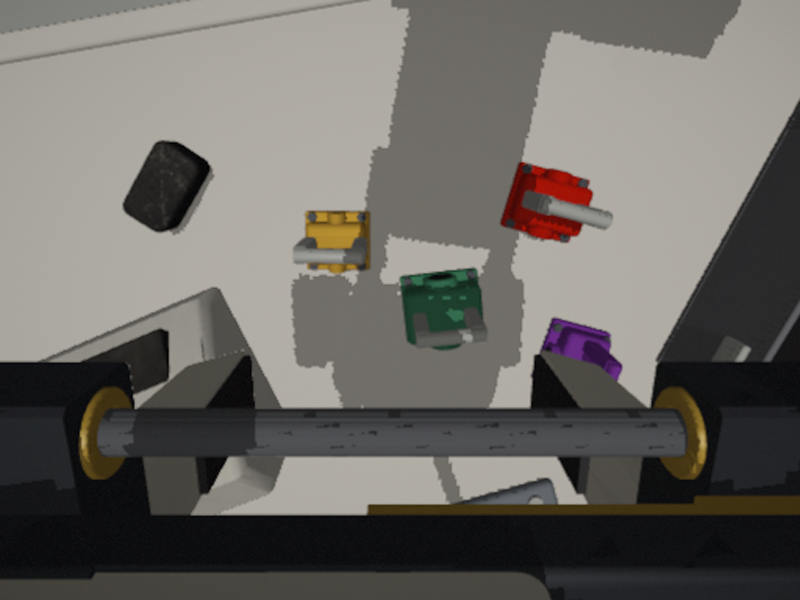

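```bash
cat > bar.py <<'E'
import pickle,sys
from h import *
def bars(n,L):
    m=pickle.load(open(f"pics/{n}.pkl","rb"))
    for k,z,a,b in L:
        A=tri([(m,np.array(a)*.64)],z)[0];B=tri([(m,np.array(b)*.64)],z)[0]
        d=A-B;print(k,(A+B)/2,np.linalg.norm(d),"dir",np.arctan2(d[1],d[0])%np.pi)
E
python3 -c "
from bar import *
bars('w3',[('S',.069,(294,254),(363,255)),('L',.081,(417,340),(486,335)),('M',.075,(526,200),(611,217)),('Sbody',0.024,(304,213),(370,213)),('Lbody',.036,(402,277),(477,271)),('Mbody',.03,(522,165),(592,184))])"
```

```text
S [ 0.4244412  -0.09118931] 0.0456769941662093 dir 1.399427560700445
L [ 0.49049867 -0.0188451 ] 0.04612682897754868 dir 1.4905421521526008
M [0.41816456 0.0661481 ] 0.056106050356303304 dir 1.2223042140848293
Sbody [ 0.40247016 -0.08594974] 0.04845656192128681 dir 1.4142807119938028
Lbody [ 0.45685075 -0.01838452] 0.05516333627192425 dir 1.4959226524035805
Mbody [0.39966189 0.07402569] 0.05247940096878479 dir 1.161683869671646
```

Call:
step_arm(
  commands=[
    [1,-1.3,-4.1,0,0,0,0],
    [1,-1.3,-4.1,-4,0,0,0],
    [1,-1.3,-4.1,-8,0,0,0],
    [1,-1.3,-4.1,-11,0,0,0],
    [1,-1.3,-4.1,-12,0,0,0],
  ],
  grip_force=30,
)

```text
time: 8.58
tool_pos: [0.4257, -0.0897, 0.1308]
tool_rot: [3.14, -0.004, 2.988]
contact_force: [-0.6, 0.4, 0.1]
opening: 0.0918
grip_force: 0.0
```

Call:
step_arm(
  commands=[
    [1,0,0,-3,0,0,0],
    [1,0,0,-6,0,0,0],
    [1,0,0,-8,0,0,0],
    [1,0,0,-8.8,0,0,0],
    [1,0,0,-8.8,0,0,0],
  ],
)

```text
time: 9.0
tool_pos: [0.4271, -0.0902, 0.0447]
tool_rot: [3.141, -0.002, 2.989]
contact_force: [0.2, 0.4, 0.3]
opening: 0.0919
grip_force: 0.0
```

Call:
step_arm(
  commands=[
    [0,0,0,0,0,0,0],
    [0,0,0,0,0,0,0],
    [0,0,0,0,0,0,0],
    [0,0,0,0,0,0,0],
    [0,0,0,0,0,0,0],
  ],
)

```text
time: 9.42
tool_pos: [0.4275, -0.0909, 0.046]
tool_rot: [-3.141, 0.002, 2.988]
contact_force: [-0.0, 0.0, 1.3]
opening: 0.0627
grip_force: 0.0
```

Call:
step_arm(
  commands=[
    [0,0,0,0,0,0,0],
    [0,0,0,0,0,0,0],
    [0,0,0,0.5,0,0,0],
    [0,0,0,2,0,0,0],
    [0,0,0,4,0,0,0],
  ],
)

```text
time: 9.83
tool_pos: [0.4257, -0.0903, 0.0847]
tool_rot: [3.141, -0.004, 2.988]
contact_force: [0.8, -0.5, -1.7]
opening: 0.0478
grip_force: 30.0
```

```bash
cat >> t1.py <<'E'
print("----")
for k,o,z in[("rod",[s(243,127),d(588,205)],None),("rodend",[s(298,168),d(462,213)],None),("foot1",[d(568,475)],0.0),("foot2",[d(545,350)],.012),("foot3",[d(727,474)],.0),("foot1b",[d(568,462)],0.012),("foot3b",[d(727,460)],.012),("Sfoot near",[s(204,268)],.012),("Sfoot right",[s(290,206)],.012),("coltopL",[s(178,55)],.265),("coltopN",[s(205,70)],.265),("coltopR",[s(252,40)],.265),("coltopF",[s(222,22)],.265),
 ("dcolfl",[d(598,60)],.265),("dcolnl",[d(606,100)],.265),("dcolnr",[d(690,95)],.265)]: print(k,*[np.round(q,4) for q in tri(o,z)])
E
python3 t1.py | sed -n '/----/,$p'
```

```text
----
rod [ 0.6919 -0.0295  0.1693] 1.0046
rodend [ 0.605  -0.035   0.1621] 1.1205
foot1 [ 0.6881 -0.1031] 0.0
foot2 [0.6649 0.0476] 0.0
foot3 [ 0.796  -0.0891] 0.0
foot1b [ 0.6878 -0.1052] 0.0
foot3b [ 0.7951 -0.0901] 0.0
Sfoot near [0.663  0.0495] 0.0
Sfoot right [ 0.6803 -0.1023] 0.0
coltopL [0.7305 0.0252] 0.0
coltopN [0.6909 0.0201] 0.0
coltopR [ 0.7026 -0.0541] 0.0
coltopF [ 0.7505 -0.0512] 0.0
dcolfl [0.6976 0.0049] 0.0
dcolnl [ 0.7038 -0.0757] 0.0
dcolnr [ 0.7563 -0.0619] 0.0
```

Call:
step_arm(
  commands=[
    [0,0,0,3,0,0,0],
    [0,0,0,6,0,0,0],
    [0,0,0,8.1,0,0,0],
    [0,2,1,8.1,0,0,0.06],
    [0,4,2,8.1,0,0,0.12],
  ],
)

```text
time: 10.25
tool_pos: [0.4676, -0.071, 0.1682]
tool_rot: [-3.141, 0.003, 3.109]
contact_force: [0.6, -0.5, -1.7]
opening: 0.0481
grip_force: 30.0
```

Call:
step_arm(
  commands=[
    [0,2,0.7,0,0,0,0.06],
    [0,4,1.5,0,0,0,0.12],
    [0,6,2.2,0,0,0,0.168],
    [0,7.3,2.4,0,0,0,0.168],
    [0,7.3,2.4,0,0,0,0.168],
  ],
)

```text
time: 10.67
tool_pos: [0.5418, -0.0462, 0.166]
tool_rot: [3.141, 0.001, -3.006]
contact_force: [0.1, 0.6, -2.7]
opening: 0.0479
grip_force: 30.0
```

```bash
cat > ss.py <<'E'
import sys
from cell import *
from h import *
n=sys.argv[1]; x,y,w,h=map(int,sys.argv[2:6]); s=observe(); print(s["time"],s["tool_pos"],s["tool_rot"],s["contact_force"],s["opening"])
a=read_camera("side")[y:y+h,x:x+w,::-1]; b=read_camera("scene")[:,:,::-1]
p=proj(camera_model("scene"),[.59,-.04,.17])[0].astype(int); b=b[p[1]-h//2:p[1]-h//2+h,p[0]-w//2:p[0]-w//2+w]
print("scene crop origin",p-[w//2,h//2])
k=400/w
cv2.imwrite(f"pics/{n}.png",np.hstack([cv2.resize(q,(400,int(h*k)),interpolation=cv2.INTER_CUBIC) for q in(a,b)]))
E
python3 ss.py h1 225 150 100 130
```

```text
10.6667 [ 0.54183845 -0.04616417  0.16595833] [ 3.14148898e+00  8.86273695e-04 -3.00625669e+00] [ 0.05954587  0.57479768 -2.69909727] 0.04794843319525496
scene crop origin [222  90]
```

View pics/h1.png

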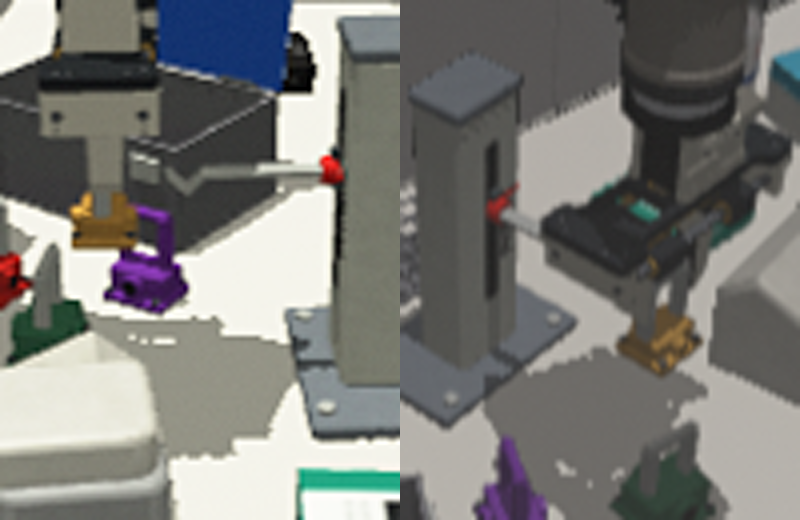

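```bash
python3 - <<'E'
from cell import *; from h import *
D=camera_model("side")
for n,P in(("bodytop",(.5418,-.071,.1415)),("bodybot",(.5418,-.071,.1175)),("seat",(.598,-.038,.165)),("tip",(.582,-.040,.171)),("under",(.598,-.038,.150)),("fingertip",(.5418,-.09,.166))):
    print(n,(proj(D,P)[0]-[225,150])*4)
E
```

```text
bodytop [100.47689401 220.79721646]
bodybot [101.52096566 251.90057644]
seat [186.97372525 173.23287946]
tip [163.65144218 165.60334894]
under [187.10553183 192.7975988 ]
fingertip [ 94.70824284 200.30655915]
```

Call:
step_arm(
  commands=[
    [0,1.5,0.2,-0.2,0,0,0],
    [0,3,0.4,-0.2,0,0,0],
    [0,4.5,0.6,-0.2,0,0,0],
    [0,5.6,0.8,-0.2,0,0,0],
    [0,5.6,0.8,-0.2,0,0,0],
  ],
)

```text
time: 11.18
tool_pos: [0.5965, -0.0389, 0.164]
tool_rot: [3.141, 0.0, -3.008]
contact_force: [-0.4, 0.6, -1.8]
opening: 0.0477
grip_force: 30.0
```

Call:
step_arm(
  commands=[
    [0,0,0,-0.8,0,0,0],
    [0,0,0,-1.6,0,0,0],
    [0,0,0,-2.2,0,0,0],
    [0,0,0,-2.2,0,0,0],
    [0,0,0,-2.2,0,0,0],
  ],
)

```text
time: 11.6
tool_pos: [0.5952, -0.0388, 0.1417]
tool_rot: [3.141, -0.001, -3.008]
contact_force: [1.0, -0.1, -0.9]
opening: 0.0477
grip_force: 30.0
```

Call:
step_arm(
  commands=[
    [0,0,0,-0.4,0,0,0],
    [0,0,0,-0.8,0,0,0],
    [0,0,0,-1.2,0,0,0],
    [0,0,0,-1.4,0,0,0],
    [0,0,0,-1.4,0,0,0],
  ],
)

```text
time: 12.02
tool_pos: [0.5962, -0.0388, 0.1279]
tool_rot: [-3.142, 0.0, -3.007]
contact_force: [1.6, -0.5, -0.5]
opening: 0.048
grip_force: 30.0
```

```bash
python3 ss.py h2 225 150 100 130
```

```text
12.0167 [ 0.59620017 -0.03882508  0.1278795 ] [-3.14150624e+00  3.24249341e-04 -3.00735000e+00] [ 1.59403894 -0.5194316  -0.50981965] 0.04802401992480144
scene crop origin [222  90]
```

View pics/h2.png

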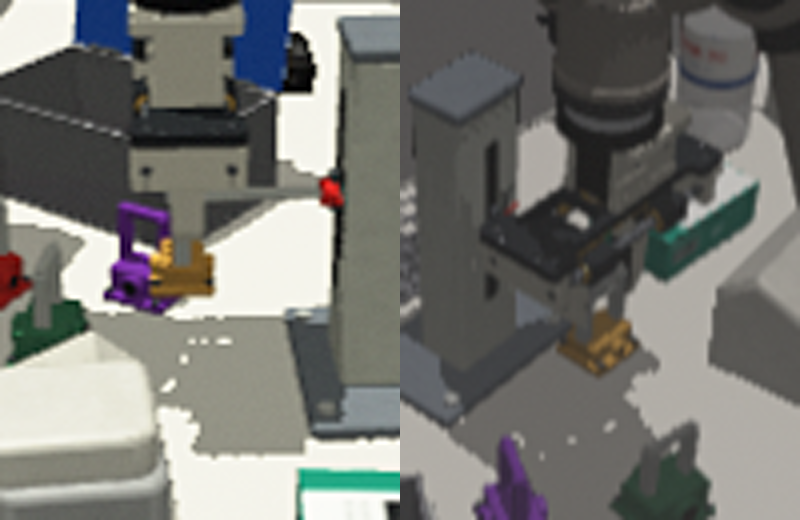

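Call:
step_arm(
  commands=[
    [0.8,0,0,0,0,0,0],
    [0.8,0,0,0,0,0,0],
    [0.8,0,0,0,0,0,0],
    [0.8,0,0,0,0,0,0],
    [0.8,0,0,0,0,0,0],
  ],
)

```text
time: 12.53
tool_pos: [0.5959, -0.0387, 0.1282]
tool_rot: [3.141, -0.0, -3.007]
contact_force: [0.8, -0.1, -0.5]
opening: 0.0722
grip_force: 0.0
```

Call:
step_arm(
  commands=[
    [0.8,0,0,0,0,0,0],
    [0.8,0,0,0,0,0,0],
    [0.8,0,0,0,0,0,0],
    [0.8,0,0,0,0,0,0],
    [0.8,0,0,0,0,0,0],
  ],
)

```text
time: 12.95
tool_pos: [0.596, -0.0387, 0.1282]
tool_rot: [3.141, -0.0, -3.007]
contact_force: [-0.2, 0.3, 0.1]
opening: 0.0732
grip_force: 0.0
```

Call:
step_arm(
  commands=[
    [0.8,0,0,0,0,0,0],
    [0.8,0,0,0,0,0,0],
    [0.8,0,0,0,0,0,0],
    [0.8,0,0,0,0,0,0],
    [0.8,0,0,0,0,0,0],
  ],
)

```text
time: 13.37
tool_pos: [0.596, -0.0387, 0.1282]
tool_rot: [3.141, -0.0, -3.007]
contact_force: [-0.2, 0.7, 0.5]
opening: 0.0733
grip_force: 0.0
```

Call:
step_arm(
  commands=[
    [0.8,0,0,0,0,0,0],
    [0.8,0,0,0,0,0,0],
    [0.8,0,0,0,0,0,0],
    [0.8,0,0,0,0,0,0],
    [0.8,0,0,0,0,0,0],
  ],
)

```text
time: 13.78
tool_pos: [0.596, -0.0388, 0.1282]
tool_rot: [3.142, 0.0, -3.007]
contact_force: [1.1, -0.1, -0.7]
opening: 0.0733
grip_force: 0.0
```

Call:
step_arm(
  commands=[
    [0.8,0,0,0,0,0,0],
    [0.8,0,0,0,0,0,0],
    [0.8,0,0,0,0,0,0],
    [0.8,0,0,0,0,0,0],
    [0.8,0,0,0,0,0,0],
  ],
)

```text
time: 14.2
tool_pos: [0.596, -0.0388, 0.1282]
tool_rot: [3.142, 0.0, -3.007]
contact_force: [0.1, 0.4, 0.1]
opening: 0.0732
grip_force: 0.0
```

Call:
step_arm(
  commands=[
    [0.8,0,0,0,0,0,0],
    [0.8,0,0,0,0,0,0],
    [0.8,0,0,0,0,0,0],
    [0.8,0,0,0,0,0,0],
    [0.8,0,0,0,0,0,0],
  ],
)

```text
time: 14.62
tool_pos: [0.596, -0.0388, 0.1282]
tool_rot: [3.142, 0.0, -3.007]
contact_force: [-0.2, 0.6, -0.3]
opening: 0.0736
grip_force: 0.0
```

Call:
step_arm(
  commands=[
    [0.8,0,0,0,0,0,0],
    [0.8,0,0,0,0,0,0],
    [0.8,0,0,0,0,0,0],
    [0.8,0,0,0,0,0,0],
    [0.8,0,0,0,0,0,0],
  ],
)

```text
time: 15.03
tool_pos: [0.596, -0.0388, 0.1282]
tool_rot: [3.142, 0.0, -3.007]
contact_force: [0.5, 0.6, -0.3]
opening: 0.0733
grip_force: 0.0
```

Call:
step_arm(
  commands=[
    [0.8,0,0,0,0,0,0],
    [0.8,0,0,0,0,0,0],
    [0.8,0,0,0,0,0,0],
    [0.8,0,0,0,0,0,0],
    [0.8,0,0,0,0,0,0],
  ],
)

```text
time: 15.45
tool_pos: [0.596, -0.0388, 0.1282]
tool_rot: [3.142, 0.0, -3.007]
contact_force: [-0.4, 0.5, -0.2]
opening: 0.0736
grip_force: 0.0
```

```bash
python3 ss.py h3 225 150 100 130
```

```text
15.45 [ 0.59600032 -0.03876004  0.12821049] [ 3.14152257e+00  4.74343301e-05 -3.00739519e+00] [-0.43854747  0.53717361 -0.21958971] 0.07358545503930256
scene crop origin [222  90]
```

View pics/h3.png

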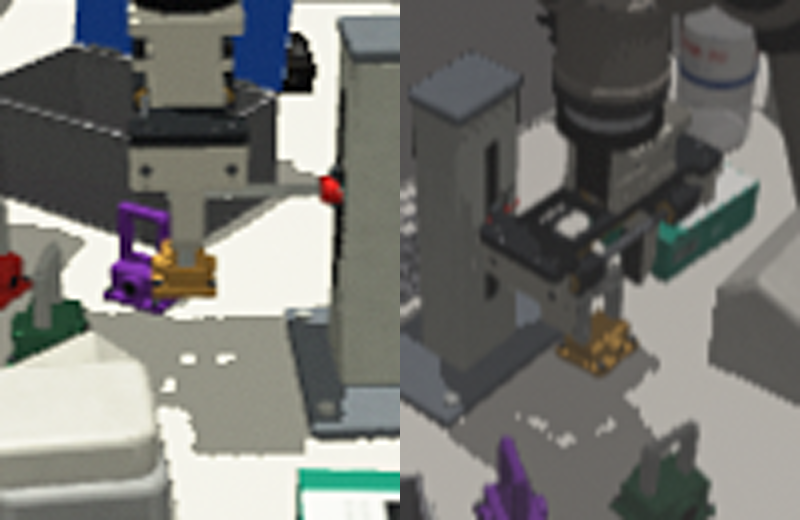

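Call:
step_arm(
  commands=[
    [0,0,0,0,0,0,0],
    [0,0,0,0,0,0,0],
    [0,0,0,0,0,0,0],
    [0,0,0,0,0,0,0],
    [0,0,0,0,0,0,0],
  ],
)

```text
time: 15.97
tool_pos: [0.596, -0.0388, 0.1282]
tool_rot: [3.142, 0.0, -3.007]
contact_force: [-0.5, -0.2, -0.1]
opening: 0.0478
grip_force: 30.0
```

Call:
step_arm(
  commands=[
    [0,0,0,0,0,0,0],
    [0,0,0,0,0,0,0],
    [0,0,0,0,0,0,0],
    [0,0,0,1,0,0,0],
    [0,0,0,2,0,0,0],
  ],
)

```text
time: 16.38
tool_pos: [0.5955, -0.0387, 0.1483]
tool_rot: [3.141, -0.002, -3.007]
contact_force: [0.0, 0.4, -2.2]
opening: 0.0479
grip_force: 30.0
```

Call:
step_arm(
  commands=[
    [0,0,0,0.8,0,0,0],
    [0,0,0,1.6,0,0,0],
    [0,0,0,1.6,0,0,0],
    [0,0,0,1.6,0,0,0],
    [0,-1.5,-0.2,1.6,0,0,0],
  ],
)

```text
time: 16.8
tool_pos: [0.5824, -0.0406, 0.164]
tool_rot: [-3.141, 0.002, -3.007]
contact_force: [-0.1, 0.0, -2.1]
opening: 0.0481
grip_force: 30.0
```

Call:
step_arm(
  commands=[
    [0,-2,-0.3,0,0,0,0],
    [0,-4,-0.5,0,0,0,0],
    [0,-6,-0.8,0,0,0,0],
    [0,-6,-0.8,2,0,0,0],
    [0,-6,-0.8,5,0,0,0],
  ],
)

```text
time: 17.22
tool_pos: [0.5177, -0.0483, 0.2116]
tool_rot: [3.138, -0.008, -3.008]
contact_force: [0.4, -0.0, -1.7]
opening: 0.0478
grip_force: 30.0
```

```bash
python3 - <<'E'
from cell import *; from h import *
D,S=camera_model("side"),camera_model("scene")
for n,m in(("side",D),("scene",S)):
    im=read_camera(n); h=cv2.cvtColor(im,cv2.COLOR_RGB2HSV)
    for k,lo,hi in(("yel",(14,120,60),(28,255,255)),("red",(0,150,60),(6,255,255)),("grn",(65,60,20),(85,255,120))):
        c=cv2.connectedComponentsWithStats(cv2.inRange(h,lo,hi))
        print(n,k,[(c[2][i,4],c[3][i].round(1).tolist()) for i in np.argsort(-c[2][1:,4])[:3]+1])
s=observe();print(s["tool_pos"],s["contact_force"])
print(proj(D,[s["tool_pos"][0],s["tool_pos"][1]-.02,s["tool_pos"][2]-.034]),proj(S,s["tool_pos"]+[0,0,-.03]))
E
```

```text
side yel [(np.int32(783), [36.6, 125.7]), (np.int32(395), [4.9, 138.6]), (np.int32(181), [241.7, 191.5])]
side red [(np.int32(1453), [81.1, 113.2]), (np.int32(183), [222.0, 220.1]), (np.int32(30), [307.5, 192.1])]
side grn [(np.int32(756), [322.5, 309.8]), (np.int32(143), [236.0, 231.6]), (np.int32(118), [337.4, 141.4])]
scene yel [(np.int32(2108), [464.0, 80.8]), (np.int32(87), [97.4, 192.1]), (np.int32(61), [296.5, 163.4])]
scene red [(np.int32(88), [282.2, 243.0]), (np.int32(15), [245.7, 140.9]), (np.int32(13), [77.7, 191.1])]
scene grn [(np.int32(341), [89.7, 181.6]), (np.int32(38), [307.6, 141.9]), (np.int32(23), [275.7, 150.9])]
[ 0.52282571 -0.04928872  0.2181848 ] [ 1.64959374  0.29313316 -2.16172219]
[[242.84987    190.46383337]] [[291.66620385 160.95462822]]
```

Call:
step_arm(
  commands=[
    [0,-1,3.5,1,0,0,-0.12],
    [0,-2,7,1,0,0,-0.24],
    [0,-3,10.5,1,0,0,-0.36],
    [0,-4,14,1,0,0,-0.48],
    [0,-5,17.5,1,0,0,-0.6],
  ],
)

```text
time: 17.73
tool_pos: [0.4712, 0.1235, 0.2233]
tool_rot: [-3.141, -0.001, 2.69]
contact_force: [0.2, 0.3, -1.5]
opening: 0.048
grip_force: 30.0
```

Call:
step_arm(
  commands=[
    [0,-1,3.5,0,0,0,-0.055],
    [0,-2,7,0,0,0,-0.055],
    [0,-3.5,10.5,0,0,0,-0.055],
    [0,-4.5,14,0,0,0,-0.055],
    [0,-5.6,18.3,0,0,0,-0.055],
  ],
)

```text
time: 18.15
tool_pos: [0.4158, 0.3035, 0.2234]
tool_rot: [-3.14, -0.0, 2.64]
contact_force: [1.7, 0.8, -2.0]
opening: 0.0478
grip_force: 30.0
```

Call:
step_arm(
  commands=[
    [0,0,0,0,0,0,0],
    [0,0,0,0,0,0,0],
  ],
)

```text
time: 18.32
tool_pos: [0.4157, 0.3042, 0.2231]
tool_rot: [-3.14, -0.001, 2.645]
contact_force: [0.1, -0.1, -1.8]
opening: 0.0478
grip_force: 30.0
```

```bash
python3 snap.py w4
```

```text
18.3167 [0.41566117 0.30419934 0.22305776] [-3.14016705e+00 -9.08569109e-04  2.64514051e+00] [ 0.08622646 -0.07018452 -1.80182433] 0.047763970237128424
```

View pics/w4b.png

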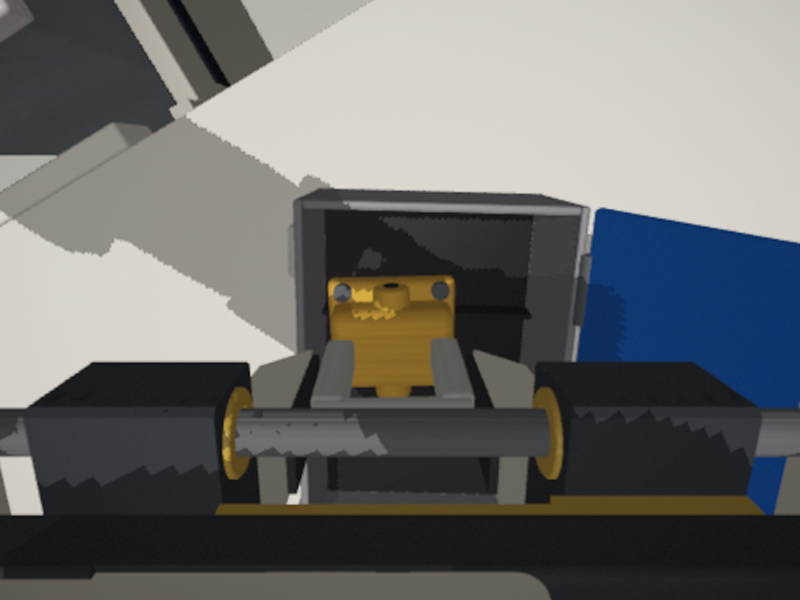

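```bash
python3 - <<'E'
import pickle
from h import *
m=pickle.load(open("pics/w4.pkl","rb"))
c=np.array([.497,.2872]);y=1.053;Rm=np.array([[np.cos(y),np.sin(y)],[-np.sin(y),np.cos(y)]])
for n,z,a in(("front+y out rim",.1,(297,200)),("back +y out rim",.1,(588,210)),("front rim lower",.1,(301,340)),("div L",.027,(330,313)),("div R",.027,(528,316)),("floor F+",.006,(327,212)),("floor B+",.006,(527,222))):
    p=tri([(m,np.array(a)*.64)],z)[0];print(n,p,"case",Rm@(p-c))
E
```

```text
front+y out rim [0.34982444 0.28136298] case [-0.07791884  0.12499349]
back +y out rim [0.42851486 0.41533371] case [0.07743907 0.12292946]
front rim lower [0.41853711 0.24228062] case [-0.0778675   0.04594376]
div L [0.42790522 0.24629408] case [-0.06974325  0.03979022]
div R [0.49707748 0.3691093 ] case [0.07121033 0.04047504]
floor F+ [0.36612924 0.27713412] case [-0.07352301  0.10873291]
floor B+ [0.44076604 0.39975131] case [0.06996326 0.1045715 ]
```

Call:
step_arm(
  commands=[
    [0,-0.1,0.4,0,0,0,-0.02],
    [0,-0.1,0.4,-3,0,0,-0.02],
    [0,-0.1,0.4,-6,0,0,-0.02],
    [0,-0.1,0.4,-9,0,0,-0.02],
    [0,-0.1,0.4,-12,0,0,-0.02],
  ],
)

```text
time: 18.78
tool_pos: [0.4165, 0.3048, 0.1029]
tool_rot: [-3.142, 0.0, 2.618]
contact_force: [0.5, 1.4, -2.0]
opening: 0.0477
grip_force: 30.0
```

Call:
step_arm(
  commands=[
    [0,0,0,-2,0,0,0],
    [0,0,0,-3.5,0,0,0],
    [0,0,0,-4.5,0,0,0],
    [0,0,0,-4.7,0,0,0],
    [0,0,0,-4.7,0,0,0],
  ],
)

```text
time: 19.2
tool_pos: [0.4162, 0.3057, 0.0569]
tool_rot: [-3.141, -0.0, 2.619]
contact_force: [-0.9, 0.3, -2.0]
opening: 0.048
grip_force: 30.0
```

Call:
step_arm(
  commands=[
    [0,0,0,-0.1,0,0,0],
    [0,0,0,-0.2,0,0,0],
    [0,0,0,-0.2,0,0,0],
  ],
)

```text
time: 19.45
tool_pos: [0.4165, 0.3068, 0.056]
tool_rot: [3.14, 0.001, 2.621]
contact_force: [-0.3, 0.4, -2.0]
opening: 0.0477
grip_force: 30.0
```

Not on the floor yet; continue slowly.

Call:
step_arm(
  commands=[
    [0,0,0,-0.1,0,0,0],
    [0,0,0,-0.2,0,0,0],
    [0,0,0,-0.3,0,0,0],
    [0,0,0,-0.3,0,0,0],
  ],
)

```text
time: 19.78
tool_pos: [0.4161, 0.3069, 0.0531]
tool_rot: [3.141, 0.0, 2.621]
contact_force: [-2.3, -0.8, 6.7]
opening: 0.0477
grip_force: 30.0
```

Call:
step_arm(
  commands=[
    [0,0,0,-0.1,0,0,0],
    [0,0,0,-0.2,0,0,0],
    [0,0,0,-0.2,0,0,0],
  ],
)

```text
time: 20.03
tool_pos: [0.4159, 0.3071, 0.0528]
tool_rot: [3.14, 0.001, 2.621]
contact_force: [-8.5, -2.0, 24.2]
opening: 0.0477
grip_force: 30.0
```

Call:
step_arm(
  commands=[
    [0,0,0,0.2,0,0,0],
    [0.63,0,0,0.2,0,0,0],
    [0.63,0,0,0.2,0,0,0],
    [0.63,0,0,0.2,0,0,0],
    [0.63,0,0,0.2,0,0,0],
  ],
)

```text
time: 20.45
tool_pos: [0.416, 0.3066, 0.052]
tool_rot: [-3.141, -0.0, 2.621]
contact_force: [-0.1, -0.2, 0.6]
opening: 0.0573
grip_force: 0.0
```

Call:
step_arm(
  commands=[
    [0.63,0,0,0,0,0,0],
    [0.63,0,0,1,0,0,0],
    [0.63,0,0,3,0,0,0],
    [0.63,0,0,7,0,0,0],
    [0.63,0,0,11,0,0,0],
  ],
)

```text
time: 20.87
tool_pos: [0.4151, 0.3061, 0.1631]
tool_rot: [-3.139, -0.002, 2.621]
contact_force: [1.7, -0.1, -0.1]
opening: 0.0578
grip_force: 0.0
```

Call:
step_arm(
  commands=[
    [0.63,0,0,3,0,0,0],
    [0.63,0,0,6,0,0,0],
    [0.63,0,-2,8,0,0,0],
    [1,0,-6,8,0,0,0],
    [1,0,-8,8,0,0,0],
  ],
)

```text
time: 21.28
tool_pos: [0.4161, 0.2247, 0.2443]
tool_rot: [3.14, 0.003, 2.622]
contact_force: [-0.4, 0.1, 0.2]
opening: 0.0669
grip_force: 0.0
```

```bash
cat > col.py <<'E'
from cell import *; from h import *
import sys,pickle
n=sys.argv[1]
s=observe();m=camera_model("wrist");im=read_camera("wrist");pickle.dump(m,open(f"pics/{n}.pkl","wb"));cv2.imwrite(f"pics/{n}b.png",cv2.resize(im[:,:,::-1],(800,600),interpolation=cv2.INTER_CUBIC))
h=cv2.cvtColor(im,cv2.COLOR_RGB2HSV);h[230:]=0
print(s["time"],s["tool_pos"],s["tool_rot"][2])
for k,lo,hi,z in(("yel",(14,120,60),(28,255,255),.012),("red",(0,150,60),(6,255,255),.015),("grn",(65,60,20),(88,255,130),.018)):
    M=cv2.inRange(h,lo,hi);c=cv2.connectedComponentsWithStats(M)
    for i in np.argsort(-c[2][1:,4])[:2]+1:
        if c[2][i,4]>150:
            print(k,c[2][i,:].tolist(),c[3][i].round(1).tolist(),"pos",tri([(m,c[3][i])],z)[0])
E
python3 col.py w5
```

```text
21.2833 [0.41610747 0.22470314 0.24430638] 2.6215883569639473
yel [290, 103, 47, 44, 1227] [312.1, 122.4] pos [0.41353699 0.30706266]
red [120, 201, 51, 29, 1074] [145.2, 216.1] pos [0.4117899  0.07688284]
```

Call:
step_arm(
  commands=[
    [1,1,-4,0,0,0,0.08],
    [1,2,-8,0,0,0,0.15],
    [1,2.9,-12,0,0,0,0.15],
    [1,2.9,-15.2,0,0,0,0.15],
    [1,2.9,-15.2,0,0,0,0.15],
  ],
)

```text
time: 21.75
tool_pos: [0.4453, 0.0699, 0.2427]
tool_rot: [-3.14, 0.001, 2.766]
contact_force: [-0.1, 0.2, 0.1]
opening: 0.092
grip_force: 0.0
```

Call:
step_arm(
  commands=[
    [1,0,0,0,0,0,0],
    [1,0,0,0,0,0,0],
  ],
)

```text
time: 21.92
tool_pos: [0.4449, 0.0749, 0.2426]
tool_rot: [3.141, 0.0, 2.77]
contact_force: [-0.6, -0.7, 0.3]
opening: 0.0922
grip_force: 0.0
```

```bash
python3 col.py w6
```

```text
21.9167 [0.44492487 0.07486776 0.24263017] 2.769863329541018
yel [425, 56, 42, 29, 802] [445.2, 70.2] pos [0.42886403 0.30977934]
yel [434, 34, 28, 14, 221] [445.8, 40.0] pos [0.39889582 0.31706253]
red [218, 121, 47, 26, 970] [241.0, 132.8] pos [0.410203   0.07545886]
red [218, 156, 45, 10, 277] [239.8, 160.0] pos [0.43893721 0.06242428]
grn [164, 192, 61, 38, 1472] [193.7, 213.9] pos [ 0.47954489 -0.01399078]
```

View pics/w6b.png

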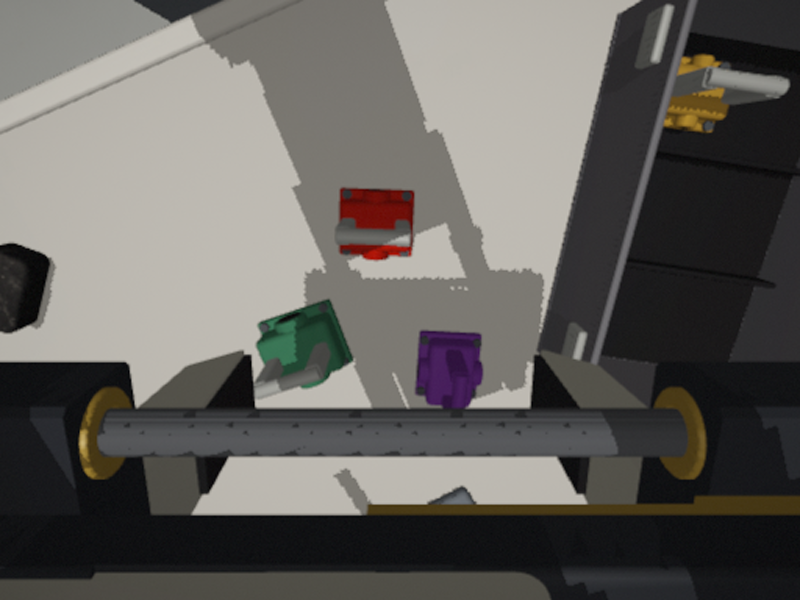

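```bash
python3 -c "
from bar import *
bars('w6',[('M',.075,(336,233),(412,235)),('Mbody',.03,(340,190),(414,190)),('L',.081,(252,388),(331,374)),('Lbody',.036,(258,327),(331,301))])"
```

```text
M [0.41992087 0.0716292 ] 0.047657633343450224 dir 1.1717061133242077
Mbody [0.39782172 0.08120756] 0.05164471588390873 dir 1.198250045661831
L [ 0.49031199 -0.01576175] 0.05408419723413174 dir 1.3860564530653894
Lbody [ 0.45825746 -0.00805851] 0.057992883532443126 dir 1.5488704175936159
```

Call:
step_arm(
  commands=[
    [1,-2.5,-0.4,0,0,0,-0.014],
    [1,-2.5,-0.4,-3,0,0,-0.014],
    [1,-2.5,-0.4,-6,0,0,-0.014],
    [1,-2.5,-0.4,-9,0,0,-0.014],
    [1,-2.5,-0.4,-11,0,0,-0.014],
  ],
  grip_force=35,
)

```text
time: 22.38
tool_pos: [0.4187, 0.072, 0.1303]
tool_rot: [-3.141, -0.002, 2.759]
contact_force: [-0.1, 0.5, 0.1]
opening: 0.0917
grip_force: 0.0
```

Call:
step_arm(
  commands=[
    [1,0,0,-3,0,0,0],
    [1,0,0,-6,0,0,0],
    [1,0,0,-7.5,0,0,0],
    [1,0,0,-8.1,0,0,0],
    [1,0,0,-8.1,0,0,0],
  ],
)

```text
time: 22.8
tool_pos: [0.4192, 0.0716, 0.0503]
tool_rot: [-3.141, -0.003, 2.759]
contact_force: [-0.1, -0.3, -0.2]
opening: 0.0917
grip_force: 0.0
```

Call:
step_arm(
  commands=[
    [0,0,0,0,0,0,0],
    [0,0,0,0,0,0,0],
    [0,0,0,0,0,0,0],
    [0,0,0,0,0,0,0],
    [0,0,0,0,0,0,0],
  ],
)

```text
time: 23.22
tool_pos: [0.4204, 0.0706, 0.0519]
tool_rot: [3.141, 0.001, 2.757]
contact_force: [0.1, -0.4, 0.4]
opening: 0.063
grip_force: 0.0
```

Call:
step_arm(
  commands=[
    [0,0,0,0,0,0,0],
    [0,0,0,0,0,0,0],
    [0,0,0,0,0,0,0],
    [0,0,0,0,0,0,0],
    [0,0,0,0,0,0,0],
  ],
)

```text
time: 23.63
tool_pos: [0.4202, 0.0706, 0.0514]
tool_rot: [3.141, 0.001, 2.757]
contact_force: [0.0, 1.0, 3.3]
opening: 0.0476
grip_force: 35.0
```

Call:
step_arm(
  commands=[
    [0,0,0,1,0,0,0],
    [0,0,0,4,0,0,0],
    [0,0,0,8,0,0,0],
    [0,0,0,11.3,0,0,0],
    [0,0,0,11.3,0,0,0],
  ],
)

```text
time: 24.05
tool_pos: [0.423, 0.0706, 0.1693]
tool_rot: [3.138, 0.009, 2.757]
contact_force: [1.6, 0.2, -3.1]
opening: 0.0478
grip_force: 35.0
```

Call:
step_arm(
  commands=[
    [0,2,-3,0,0,0,0.12],
    [0,4,-6,0,0,0,0.24],
    [0,7,-9,0,0,0,0.36],
    [0,9.5,-11.7,0,0,0,0.46],
    [0,12.2,-11.7,0,0,0,0.52],
  ],
)

```text
time: 24.47
tool_pos: [0.5424, -0.0513, 0.1624]
tool_rot: [-3.14, -0.003, -3.005]
contact_force: [0.3, -0.4, -2.1]
opening: 0.048
grip_force: 35.0
```

Call:
step_arm(
  commands=[
    [0,0,0,0,0,0,0],
    [0,0,0,0,0,0,0],
    [0,0,0,0,0,0,0],
  ],
)

```text
time: 24.72
tool_pos: [0.5404, -0.0459, 0.1624]
tool_rot: [3.14, -0.004, -3.007]
contact_force: [-0.5, -1.7, -4.2]
opening: 0.0476
grip_force: 35.0
```

```bash
python3 - <<'E'
from cell import *
from h import *
print({k:observe()[k] for k in("tool_pos","tool_rot","contact_force")})
im=read_camera("side");h=cv2.cvtColor(im,cv2.COLOR_RGB2HSV);M=cv2.inRange(h,(0,150,60),(6,255,255));c=cv2.connectedComponentsWithStats(M)
D=camera_model("side")
for i in range(1,c[0]):
    if c[2][i,4]>20:print(c[2][i].tolist(),c[3][i])
p=observe()["tool_pos"]
print(proj(D,[p+[0,-.028,.0236-.05+0],p+[0,-.028,.0236-.075]]))
E
```

```text
{'tool_pos': array([ 0.54043924, -0.04592931,  0.16240775]), 'tool_rot': array([ 3.14002525, -0.00395921, -3.00708809]), 'contact_force': array([-0.51767499, -1.746852  , -4.20153329])}
[53, 91, 49, 46, 1452] [ 81.07024793 113.17699725]
[305, 189, 6, 7, 30] [307.53333333 192.13333333]
[242, 199, 18, 16, 216] [250.75462963 207.51388889]
[[249.52646473 207.24806251]
 [249.80426632 215.32658587]]
```

Call:
step_arm(
  commands=[
    [0,1.5,0.2,0.1,0,0,0],
    [0,3,0.4,0.1,0,0,0],
    [0,4.5,0.6,0.1,0,0,0],
    [0,5.6,0.7,0.1,0,0,0],
    [0,5.6,0.7,0.1,0,0,0],
  ],
)

```text
time: 25.18
tool_pos: [0.5987, -0.0386, 0.1649]
tool_rot: [3.142, 0.001, -3.006]
contact_force: [-0.2, -0.8, -3.8]
opening: 0.0476
grip_force: 35.0
```

Call:
step_arm(
  commands=[
    [0,0,0,-0.8,0,0,0],
    [0,0,0,-1.6,0,0,0],
    [0,0,0,-2.2,0,0,0],
    [0,0,0,-2.2,0,0,0],
    [0,0,0,-2.2,0,0,0],
  ],
)

```text
time: 25.6
tool_pos: [0.5972, -0.0394, 0.1425]
tool_rot: [3.141, -0.002, -3.007]
contact_force: [0.0, -0.0, -1.9]
opening: 0.0474
grip_force: 35.0
```

Call:
step_arm(
  commands=[
    [0,0,0,-0.6,0,0,0],
    [0,0,0,-1.2,0,0,0],
    [0,0,0,-1.8,0,0,0],
    [0,0,0,-2.4,0,0,0],
    [0,0,0,-2.4,0,0,0],
  ],
)

```text
time: 26.02
tool_pos: [0.5975, -0.0394, 0.1179]
tool_rot: [3.141, -0.002, -3.007]
contact_force: [-1.3, -0.3, -0.8]
opening: 0.0479
grip_force: 35.0
```

```bash
cat > ptr.py <<'E'
from cell import *
from h import *
s=observe();print(s["time"],s["tool_pos"],s["contact_force"])
im=read_camera("side");h=cv2.cvtColor(im,cv2.COLOR_RGB2HSV);M=cv2.inRange(h,(0,150,60),(6,255,255));g=cv2.inRange(h,(65,60,20),(88,255,150))
for m,n in((M,"red"),(g,"grn")):
    c=cv2.connectedComponentsWithStats(m)
    for i in range(1,c[0]):
        if c[2][i,4]>15:print(n,c[2][i].tolist(),c[3][i].round(1))
E
python3 ptr.py
```

```text
26.0167 [ 0.59749034 -0.03943691  0.11786861] [-1.28218202 -0.25334487 -0.81994619]
red [53, 91, 49, 46, 1442] [ 81.  113.1]
red [331, 143, 4, 10, 20] [332.8 147.7]
red [305, 196, 6, 7, 32] [307.1 199.6]
red [264, 213, 16, 16, 200] [271.5 221.7]
grn [329, 133, 18, 16, 151] [338.3 140.9]
grn [227, 225, 20, 16, 151] [236.  231.7]
grn [299, 279, 48, 41, 772] [322.3 309.5]
```

Call:
step_arm(
  commands=[
    [0.8,0,0,0,0,0,0],
    [0.8,0,0,0,0,0,0],
    [0.8,0,0,0,0,0,0],
    [0.8,0,0,0,0,0,0],
    [0.8,0,0,0,0,0,0],
  ],
)

```text
time: 26.48
tool_pos: [0.5982, -0.0394, 0.1195]
tool_rot: [-3.141, 0.001, -3.006]
contact_force: [-0.5, -0.3, -0.1]
opening: 0.0722
grip_force: 0.0
```

Call:
step_arm(
  commands=[
    [0.8,0,0,0,0,0,0],
    [0.8,0,0,0,0,0,0],
    [0.8,0,0,0,0,0,0],
    [0.8,0,0,0,0,0,0],
    [0.8,0,0,0,0,0,0],
  ],
)

```text
time: 26.9
tool_pos: [0.598, -0.0394, 0.1192]
tool_rot: [3.141, -0.0, -3.007]
contact_force: [-0.4, 0.1, 0.4]
opening: 0.0736
grip_force: 0.0
```

Call:
step_arm(
  commands=[
    [0.8,0,0,0,0,0,0],
    [0.8,0,0,0,0,0,0],
    [0.8,0,0,0,0,0,0],
    [0.8,0,0,0,0,0,0],
    [0.8,0,0,0,0,0,0],
  ],
)

```text
time: 27.32
tool_pos: [0.598, -0.0394, 0.1192]
tool_rot: [3.142, 0.0, -3.007]
contact_force: [-1.2, 0.4, 0.6]
opening: 0.0734
grip_force: 0.0
```

Call:
step_arm(
  commands=[
    [0.8,0,0,0,0,0,0],
    [0.8,0,0,0,0,0,0],
    [0.8,0,0,0,0,0,0],
    [0.8,0,0,0,0,0,0],
    [0.8,0,0,0,0,0,0],
  ],
)

```text
time: 27.73
tool_pos: [0.598, -0.0394, 0.1192]
tool_rot: [3.141, 0.0, -3.006]
contact_force: [0.5, 0.3, -0.8]
opening: 0.0734
grip_force: 0.0
```

Call:
step_arm(
  commands=[
    [0.8,0,0,0,0,0,0],
    [0.8,0,0,0,0,0,0],
    [0.8,0,0,0,0,0,0],
    [0.8,0,0,0,0,0,0],
    [0.8,0,0,0,0,0,0],
  ],
)

```text
time: 28.15
tool_pos: [0.598, -0.0394, 0.1192]
tool_rot: [3.141, 0.0, -3.007]
contact_force: [-0.1, -0.8, 0.2]
opening: 0.0736
grip_force: 0.0
```

Call:
step_arm(
  commands=[
    [0.8,0,0,0,0,0,0],
    [0.8,0,0,0,0,0,0],
    [0.8,0,0,0,0,0,0],
    [0.8,0,0,0,0,0,0],
    [0.8,0,0,0,0,0,0],
  ],
)

```text
time: 28.57
tool_pos: [0.598, -0.0394, 0.1192]
tool_rot: [3.141, -0.0, -3.007]
contact_force: [-1.0, 0.7, 0.4]
opening: 0.0734
grip_force: 0.0
```

Call:
step_arm(
  commands=[
    [0.8,0,0,0,0,0,0],
    [0.8,0,0,0,0,0,0],
    [0.8,0,0,0,0,0,0],
    [0.8,0,0,0,0,0,0],
    [0.8,0,0,0,0,0,0],
  ],
)

```text
time: 28.98
tool_pos: [0.598, -0.0394, 0.1192]
tool_rot: [3.142, 0.0, -3.007]
contact_force: [0.2, -0.1, 0.9]
opening: 0.0737
grip_force: 0.0
```

Call:
step_arm(
  commands=[
    [0.8,0,0,0,0,0,0],
    [0.8,0,0,0,0,0,0],
    [0.8,0,0,0,0,0,0],
    [0.8,0,0,0,0,0,0],
    [0.8,0,0,0,0,0,0],
  ],
)

```text
time: 29.4
tool_pos: [0.598, -0.0394, 0.1192]
tool_rot: [3.141, -0.0, -3.007]
contact_force: [-0.5, -0.0, -0.1]
opening: 0.0735
grip_force: 0.0
```

```bash
python3 ptr.py; python3 ptr.py|grep -v grn
```

```text
29.4 [ 0.59797768 -0.03940074  0.11920178] [-0.52572419 -0.00336671 -0.10067403]
red [53, 91, 49, 46, 1441] [ 81.  113.1]
red [331, 143, 4, 10, 20] [332.8 147.7]
red [305, 198, 6, 7, 31] [307.2 200.8]
red [264, 214, 17, 17, 198] [271.4 223.1]
grn [329, 133, 18, 16, 151] [338.3 140.9]
grn [227, 225, 20, 16, 149] [236.1 231.6]
grn [299, 279, 48, 41, 774] [322.2 309.4]
29.45 [ 0.59800084 -0.03941028  0.11921205] [-0.10468313  0.42973687 -0.54202154]
red [53, 91, 49, 46, 1442] [ 81.  113.1]
red [331, 143, 4, 10, 20] [332.8 147.7]
red [305, 198, 6, 7, 30] [307.2 200.7]
red [264, 214, 17, 17, 197] [271.4 223. ]
```

Call:
step_arm(
  commands=[
    [0,0,0,0,0,0,0],
    [0,0,0,0,0,0,0],
    [0,0,0,0,0,0,0],
    [0,0,0,0,0,0,0],
    [0,0,0,0,0,0,0],
  ],
)

```text
time: 29.92
tool_pos: [0.598, -0.0394, 0.1192]
tool_rot: [3.142, -0.0, -3.006]
contact_force: [0.1, 1.0, 0.0]
opening: 0.0477
grip_force: 35.0
```

Call:
step_arm(
  commands=[
    [0,0,0,0,0,0,0],
    [0,0,0,0,0,0,0],
    [0,0,0,0,0,0,0],
    [0,0,0,1,0,0,0],
    [0,0,0,2,0,0,0],
  ],
)

```text
time: 30.33
tool_pos: [0.5978, -0.0394, 0.1394]
tool_rot: [3.141, -0.001, -3.007]
contact_force: [0.4, 0.1, -3.3]
opening: 0.0477
grip_force: 35.0
```

Call:
step_arm(
  commands=[
    [0,0,0,1,0,0,0],
    [0,0,0,2,0,0,0],
    [0,0,0,2.7,0,0,0],
    [0,0,0,2.7,0,0,0],
    [0,-1.5,-0.2,2.7,0,0,0],
  ],
)

```text
time: 30.75
tool_pos: [0.5848, -0.0413, 0.1667]
tool_rot: [-3.141, 0.003, -3.006]
contact_force: [-1.0, -0.2, -3.6]
opening: 0.0477
grip_force: 35.0
```

Call:
step_arm(
  commands=[
    [0,-2,-0.3,0,0,0,0],
    [0,-4,-0.5,0,0,0,0],
    [0,-6,-0.8,0,0,0,0],
    [0,-6,-0.8,2,0,0,0],
    [0,-6,-0.8,5,0,0,0],
  ],
)

```text
time: 31.17
tool_pos: [0.5196, -0.049, 0.2138]
tool_rot: [3.138, -0.008, -3.007]
contact_force: [1.1, 0.0, -2.9]
opening: 0.0478
grip_force: 35.0
```

Call:
step_arm(
  commands=[
    [0,0,3.5,1,0,0,-0.12],
    [0,-1,7,1,0,0,-0.24],
    [0,-1.5,10.5,1,0,0,-0.36],
    [0,-2,14,1,0,0,-0.48],
    [0,-2,17.5,1,0,0,-0.6],
  ],
)

```text
time: 31.58
tool_pos: [0.5018, 0.1239, 0.2262]
tool_rot: [-3.141, -0.001, 2.685]
contact_force: [1.9, 0.5, -3.5]
opening: 0.0476
grip_force: 35.0
```

Call:
step_arm(
  commands=[
    [0,-0.5,3.5,0,0,0,-0.055],
    [0,-1,7,0,0,0,-0.055],
    [0,-1.5,10.5,0,0,0,-0.055],
    [0,-1.5,14,0,0,0,-0.055],
    [0,-1.5,14.4,0,0,0,-0.055],
  ],
)

```text
time: 32.0
tool_pos: [0.4869, 0.2717, 0.2259]
tool_rot: [3.139, -0.002, 2.641]
contact_force: [-1.5, -0.5, -2.3]
opening: 0.0472
grip_force: 35.0
```

Call:
step_arm(
  commands=[
    [0,0,0,0,0,0,0],
    [0,0,0,0,0,0,0],
    [0,0,0,0,0,0,0],
  ],
)

```text
time: 32.25
tool_pos: [0.4881, 0.2654, 0.226]
tool_rot: [-3.141, -0.0, 2.636]
contact_force: [0.4, -0.5, -2.8]
opening: 0.0474
grip_force: 35.0
```

```bash
python3 ptr.py|grep -v grn; python3 col.py w7
```

```text
32.25 [0.48812903 0.26538169 0.22597747] [ 0.43332695 -0.46677123 -2.76751632]
red [53, 91, 37, 44, 839] [ 74.  109.3]
red [331, 143, 4, 10, 20] [332.8 147.7]
red [241, 147, 19, 12, 139] [250.1 152.8]
red [305, 189, 6, 7, 30] [307.5 192.1]
32.3 [0.48827468 0.26527035 0.22610692] 2.6350128017673486
yel [229, 90, 48, 19, 774] [252.5, 98.7] pos [0.42741748 0.30018839]
yel [229, 61, 48, 17, 625] [252.4, 70.2] pos [0.40199841 0.31407827]
red [207, 172, 89, 58, 4179] [251.2, 199.4] pos [0.52483143 0.24437557]
```

Call:
step_arm(
  commands=[
    [0,-0.1,0.4,0,0,0,-0.013],
    [0,-0.1,0.4,-3,0,0,-0.013],
    [0,-0.1,0.4,-6,0,0,-0.013],
    [0,-0.1,0.4,-9,0,0,-0.013],
    [0,-0.1,0.4,-12,0,0,-0.013],
  ],
)

```text
time: 32.77
tool_pos: [0.4874, 0.2702, 0.1054]
tool_rot: [3.141, 0.001, 2.622]
contact_force: [0.3, 0.5, -3.4]
opening: 0.0473
grip_force: 35.0
```

Call:
step_arm(
  commands=[
    [0,0,0,-2,0,0,0],
    [0,0,0,-3,0,0,0],
    [0,0,0,-3.8,0,0,0],
    [0,0,0,-3.8,0,0,0],
  ],
)

```text
time: 33.1
tool_pos: [0.487, 0.2703, 0.0674]
tool_rot: [-3.141, -0.001, 2.623]
contact_force: [-0.4, -1.1, -2.8]
opening: 0.0474
grip_force: 35.0
```

Call:
step_arm(
  commands=[
    [0,0,0,-0.1,0,0,0],
    [0,0,0,-0.2,0,0,0],
    [0,0,0,-0.3,0,0,0],
    [0,0,0,-0.3,0,0,0],
  ],
)

```text
time: 33.43
tool_pos: [0.4875, 0.2708, 0.066]
tool_rot: [3.14, 0.001, 2.623]
contact_force: [-0.0, 0.8, -3.3]
opening: 0.048
grip_force: 35.0
```

Call:
step_arm(
  commands=[
    [0,0,0,-0.1,0,0,0],
    [0,0,0,-0.2,0,0,0],
    [0,0,0,-0.3,0,0,0],
    [0,0,0,-0.3,0,0,0],
  ],
)

```text
time: 33.77
tool_pos: [0.487, 0.2706, 0.062]
tool_rot: [-3.141, -0.0, 2.624]
contact_force: [-0.8, 0.4, -4.0]
opening: 0.0477
grip_force: 35.0
```

Call:
step_arm(
  commands=[
    [0,0,0,-0.1,0,0,0],
    [0,0,0,-0.2,0,0,0],
    [0,0,0,-0.2,0,0,0],
  ],
)

```text
time: 34.02
tool_pos: [0.4876, 0.2706, 0.061]
tool_rot: [3.141, 0.001, 2.624]
contact_force: [-1.5, -0.7, 4.4]
opening: 0.0476
grip_force: 35.0
```

Call:
step_arm(
  commands=[
    [0.63,0,0,0,0,0,0],
    [0.63,0,0,0,0,0,0],
    [0.63,0,0,0,0,0,0],
    [0.63,0,0,0,0,0,0],
    [0.63,0,0,0,0,0,0],
  ],
)

```text
time: 34.43
tool_pos: [0.4871, 0.2707, 0.0602]
tool_rot: [3.141, -0.0, 2.623]
contact_force: [0.1, -0.3, 0.0]
opening: 0.0576
grip_force: 0.0
```

Call:
step_arm(
  commands=[
    [0.63,0,0,0,0,0,0],
    [0.63,0,0,1,0,0,0],
    [0.63,0,0,3,0,0,0],
    [0.63,0,0,7,0,0,0],
    [0.63,0,0,11,0,0,0],
  ],
)

```text
time: 34.85
tool_pos: [0.4862, 0.2703, 0.1711]
tool_rot: [-3.139, -0.002, 2.624]
contact_force: [0.9, -0.3, 0.0]
opening: 0.058
grip_force: 0.0
```

Call:
step_arm(
  commands=[
    [0.63,0,0,4,0,0,0],
    [0.63,0,-1,8,0,0,0],
    [0.63,0,-4,8,0,0,0.1],
    [1,0,-8,8,0,0,0.2],
    [1,0,-12,8,0,0,0.3],
  ],
)

```text
time: 35.27
tool_pos: [0.4869, 0.15, 0.2518]
tool_rot: [3.141, 0.003, 2.931]
contact_force: [0.7, -1.1, -0.1]
opening: 0.067
grip_force: 0.0
```

Call:
step_arm(
  commands=[
    [1,0.6,-4,0,0,0,0.1],
    [1,1.2,-8,0,0,0,0.156],
    [1,1.8,-12,0,0,0,0.156],
    [1,2.4,-16,0,0,0,0.156],
    [1,2.4,-16.7,0,0,0,0.156],
  ],
)

```text
time: 35.68
tool_pos: [0.5118, -0.0218, 0.2509]
tool_rot: [-3.139, 0.001, 3.075]
contact_force: [-0.5, 0.1, -0.4]
opening: 0.0915
grip_force: 0.0
```

Call:
step_arm(
  commands=[
    [1,0,0,0,0,0,0],
    [1,0,0,0,0,0,0],
    [1,0,0,0,0,0,0],
  ],
)

```text
time: 35.93
tool_pos: [0.5109, -0.015, 0.2505]
tool_rot: [3.141, 0.0, 3.081]
contact_force: [0.0, 0.0, 0.6]
opening: 0.0918
grip_force: 0.0
```

```bash
python3 col.py w8
```

```text
35.9333 [ 0.51090296 -0.01500891  0.25050065] 3.0806413223702487
red [483, 127, 29, 27, 499] [499.7, 139.0] pos [0.50395956 0.27719305]
grn [222, 118, 51, 51, 1682] [247.5, 139.3] pos [ 0.48564639 -0.01862864]
```

View pics/w8b.png

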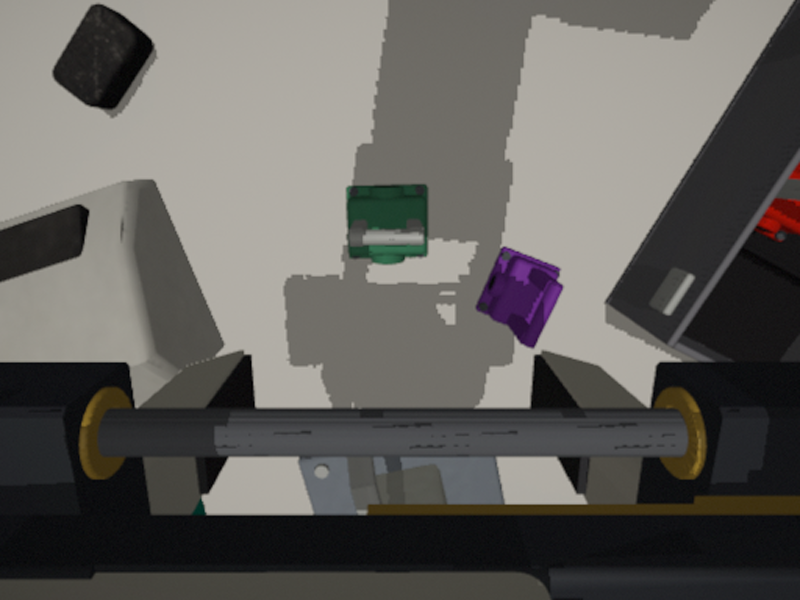

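```bash
python3 -c "
from bar import *
bars('w8',[('L',.081,(349,238),(425,238)),('Lbody',.036,(347,186),(427,186)),('term',.0,(222,347),(150,180)),('term.1',.1,(222,347),(150,180)),('purp',.03,(560,265),(500,248))])
m=pickle.load(open('pics/w8.pkl','rb'))
for z in(0,.1):print(tri([(m,np.array((222,347))*.64)],z)[0],tri([(m,np.array((155,182))*.64)],z)[0])"
```

```text
L [ 0.49100104 -0.01823564] 0.04803654414391159 dir 1.508884504248708
Lbody [ 0.46153313 -0.01669688] 0.05600973750361053 dir 1.509009326018102
term [ 0.51728673 -0.18052785] 0.14289276896017608 dir 0.2445493486635102
term.1 [ 0.49825824 -0.13928802] 0.1078579274755241 dir 0.2445493486635103
purp [0.519276   0.08539731] 0.04697402412638589 dir 1.2341891668744298
[ 0.58660734 -0.16322932] [ 0.44968324 -0.19428534]
[ 0.55058264 -0.12623079] [ 0.44722996 -0.1496724 ]
```

Call:
step_arm(
  commands=[
    [1,-2,-0.3,0,0,0,0],
    [1,-2,-0.3,-3,0,0,0],
    [1,-2,-0.3,-6,0,0,0],
    [1,-2,-0.3,-9,0,0,0],
    [1,-2,-0.3,-11,0,0,0],
  ],
  grip_force=40,
)

```text
time: 36.4
tool_pos: [0.4899, -0.0175, 0.1381]
tool_rot: [3.141, -0.002, 3.082]
contact_force: [0.3, -0.2, 0.6]
opening: 0.0921
grip_force: 0.0
```

Call:
step_arm(
  commands=[
    [1,0,0,-3,0,0,0],
    [1,0,0,-6,0,0,0],
    [1,0,0,-7.5,0,0,0],
    [1,0,0,-8.2,0,0,0],
    [1,0,0,-8.2,0,0,0],
  ],
)

```text
time: 36.82
tool_pos: [0.4903, -0.018, 0.0571]
tool_rot: [3.141, -0.003, 3.081]
contact_force: [-0.2, -0.9, 1.4]
opening: 0.092
grip_force: 0.0
```

Call:
step_arm(
  commands=[
    [0,0,0,0,0,0,0],
    [0,0,0,0,0,0,0],
    [0,0,0,0,0,0,0],
    [0,0,0,0,0,0,0],
    [0,0,0,0,0,0,0],
  ],
)

```text
time: 37.23
tool_pos: [0.4916, -0.0195, 0.059]
tool_rot: [-3.141, 0.002, 3.079]
contact_force: [0.4, 0.9, -0.5]
opening: 0.0632
grip_force: 0.0
```

Call:
step_arm(
  commands=[
    [0,0,0,0,0,0,0],
    [0,0,0,0,0,0,0],
    [0,0,0,0,0,0,0],
    [0,0,0,0,0,0,0],
    [0,0,0,0,0,0,0],
  ],
)

```text
time: 37.65
tool_pos: [0.4913, -0.0191, 0.0585]
tool_rot: [3.141, 0.001, 3.079]
contact_force: [0.2, 3.9, 5.1]
opening: 0.0476
grip_force: 40.0
```

Call:
step_arm(
  commands=[
    [0,0,0,1,0,0,0],
    [0,0,0,4,0,0,0],
    [0,0,0,7.5,0,0,0],
    [0,0,0,10.5,0,0,0],
    [0,0,0,10.5,0,0,0],
  ],
)

```text
time: 38.07
tool_pos: [0.4939, -0.0203, 0.1688]
tool_rot: [-3.14, 0.01, 3.08]
contact_force: [1.8, 0.1, -3.9]
opening: 0.0478
grip_force: 39.9
```

Call:
step_arm(
  commands=[
    [0,2,-1.2,0,0,0,0.1],
    [0,4,-2.5,0,0,0,0.197],
    [0,4.9,-2.7,0,0,0,0.197],
    [0,4.9,-2.7,0,0,0,0.197],
    [0,4.9,-2.7,0,0,0,0.197],
  ],
)

```text
time: 38.48
tool_pos: [0.539, -0.0464, 0.1617]
tool_rot: [3.14, -0.004, -3.008]
contact_force: [-0.9, -0.2, -5.5]
opening: 0.0476
grip_force: 39.9
```

```bash
python3 - <<'E'
from cell import *
from h import *
s=observe();print(s["tool_pos"],s["tool_rot"],s["contact_force"])
im=read_camera("side");h=cv2.cvtColor(im,cv2.COLOR_RGB2HSV);c=cv2.connectedComponentsWithStats(cv2.inRange(h,(65,60,20),(88,255,150)))
D=camera_model("side")
for i in range(1,c[0]):
    if c[2][i,4]>20:print(c[2][i].tolist(),c[3][i])
p=s["tool_pos"]
print(proj(D,[p+[0,-.031,.0225-.045],p+[0,-.031,.0225-.081]]))
E
```

```text
[ 0.53896853 -0.04639051  0.16165899] [ 3.14040393 -0.00353143 -3.00750305] [-0.93549884 -0.23425256 -5.47695211]
[329, 133, 18, 16, 149] [338.24832215 140.94630872]
[240, 198, 20, 21, 307] [249.6970684  208.95114007]
[300, 282, 47, 38, 768] [322.42708333 309.61848958]
[[248.74119584 206.94634778]
 [249.15243283 218.58041141]]
```

Call:
step_arm(
  commands=[
    [0,1.5,0.2,0.2,0,0,0],
    [0,3,0.4,0.2,0,0,0],
    [0,4.5,0.6,0.2,0,0,0],
    [0,5.8,0.7,0.2,0,0,0],
    [0,5.8,0.7,0.2,0,0,0],
  ],
)

```text
time: 38.95
tool_pos: [0.599, -0.0387, 0.1646]
tool_rot: [3.141, 0.0, -3.006]
contact_force: [0.4, 0.6, -4.6]
opening: 0.0482
grip_force: 39.9
```

Call:
step_arm(
  commands=[
    [0,0,0,-0.8,0,0,0],
    [0,0,0,-1.6,0,0,0],
    [0,0,0,-2.2,0,0,0],
    [0,0,0,-2.2,0,0,0],
    [0,0,0,-2.2,0,0,0],
  ],
)

```text
time: 39.37
tool_pos: [0.5973, -0.0393, 0.1425]
tool_rot: [3.141, -0.002, -3.007]
contact_force: [0.8, 0.4, -4.2]
opening: 0.0477
grip_force: 39.9
```

Call:
step_arm(
  commands=[
    [0,0,0,-0.8,0,0,0],
    [0,0,0,-1.6,0,0,0],
    [0,0,0,-2.4,0,0,0],
    [0,0,0,-3.2,0,0,0],
    [0,0,0,-3.4,0,0,0],
  ],
)

```text
time: 39.78
tool_pos: [0.5989, -0.0396, 0.1082]
tool_rot: [-3.141, 0.002, -3.007]
contact_force: [3.1, -0.5, 0.5]
opening: 0.0478
grip_force: 39.9
```

```bash
python3 ptr.py
```

```text
39.7833 [ 0.59887568 -0.0395906   0.10815177] [ 3.10263131 -0.52796019  0.45788462]
red [53, 91, 49, 46, 1441] [ 81.  113.1]
red [331, 143, 4, 10, 20] [332.8 147.7]
red [305, 200, 5, 7, 30] [307.1 203.1]
grn [329, 133, 18, 16, 150] [338.3 140.9]
grn [262, 215, 20, 20, 302] [271.  225.9]
grn [299, 279, 48, 41, 773] [322.3 309.4]
```

Call:
step_arm(
  commands=[
    [0.8,0,0,0,0,0,0],
    [0.8,0,0,0,0,0,0],
    [0.8,0,0,0,0,0,0],
    [0.8,0,0,0,0,0,0],
    [0.8,0,0,0,0,0,0],
  ],
)

```text
time: 40.25
tool_pos: [0.5979, -0.0393, 0.1093]
tool_rot: [3.141, -0.0, -3.007]
contact_force: [0.2, -0.6, 0.3]
opening: 0.0725
grip_force: 0.0
```

Call:
step_arm(
  commands=[
    [0.8,0,0,0,0,0,0],
    [0.8,0,0,0,0,0,0],
    [0.8,0,0,0,0,0,0],
    [0.8,0,0,0,0,0,0],
    [0.8,0,0,0,0,0,0],
  ],
)

```text
time: 40.67
tool_pos: [0.5981, -0.0394, 0.1092]
tool_rot: [3.142, -0.0, -3.007]
contact_force: [0.6, -0.1, 1.3]
opening: 0.0736
grip_force: 0.0
```

Call:
step_arm(
  commands=[
    [0.8,0,0,0,0,0,0],
    [0.8,0,0,0,0,0,0],
    [0.8,0,0,0,0,0,0],
    [0.8,0,0,0,0,0,0],
    [0.8,0,0,0,0,0,0],
  ],
)

```text
time: 41.08
tool_pos: [0.5981, -0.0394, 0.1092]
tool_rot: [3.142, -0.0, -3.007]
contact_force: [0.2, 0.2, -1.1]
opening: 0.0736
grip_force: 0.0
```

Call:
step_arm(
  commands=[
    [0.8,0,0,0,0,0,0],
    [0.8,0,0,0,0,0,0],
    [0.8,0,0,0,0,0,0],
    [0.8,0,0,0,0,0,0],
    [0.8,0,0,0,0,0,0],
  ],
)

```text
time: 41.5
tool_pos: [0.5981, -0.0394, 0.1092]
tool_rot: [3.142, 0.0, -3.007]
contact_force: [0.3, 0.3, 0.4]
opening: 0.0735
grip_force: 0.0
```

Call:
step_arm(
  commands=[
    [0.8,0,0,0,0,0,0],
    [0.8,0,0,0,0,0,0],
    [0.8,0,0,0,0,0,0],
    [0.8,0,0,0,0,0,0],
    [0.8,0,0,0,0,0,0],
  ],
)

```text
time: 41.92
tool_pos: [0.5981, -0.0394, 0.1092]
tool_rot: [3.141, -0.0, -3.007]
contact_force: [-0.3, 0.2, -0.2]
opening: 0.0733
grip_force: 0.0
```

Call:
step_arm(
  commands=[
    [0.8,0,0,0,0,0,0],
    [0.8,0,0,0,0,0,0],
    [0.8,0,0,0,0,0,0],
    [0.8,0,0,0,0,0,0],
    [0.8,0,0,0,0,0,0],
  ],
)

```text
time: 42.33
tool_pos: [0.5981, -0.0394, 0.1092]
tool_rot: [3.141, 0.0, -3.007]
contact_force: [1.0, 0.3, 0.0]
opening: 0.0735
grip_force: 0.0
```

Call:
step_arm(
  commands=[
    [0.8,0,0,0,0,0,0],
    [0.8,0,0,0,0,0,0],
    [0.8,0,0,0,0,0,0],
    [0.8,0,0,0,0,0,0],
    [0.8,0,0,0,0,0,0],
  ],
)

```text
time: 42.75
tool_pos: [0.5981, -0.0394, 0.1092]
tool_rot: [3.142, 0.0, -3.007]
contact_force: [0.3, -0.1, -0.4]
opening: 0.0736
grip_force: 0.0
```

Call:
step_arm(
  commands=[
    [0.8,0,0,0,0,0,0],
    [0.8,0,0,0,0,0,0],
    [0.8,0,0,0,0,0,0],
    [0.8,0,0,0,0,0,0],
    [0.8,0,0,0,0,0,0],
  ],
)

```text
time: 43.17
tool_pos: [0.5981, -0.0394, 0.1092]
tool_rot: [3.142, 0.0, -3.007]
contact_force: [0.1, -0.4, 0.6]
opening: 0.0733
grip_force: 0.0
```

```bash
python3 ptr.py; python3 ptr.py
```

```text
43.1667 [ 0.59813786 -0.03937877  0.10920488] [ 0.13999983 -0.40979812  0.55108886]
red [53, 91, 49, 46, 1441] [ 81.  113.1]
red [331, 143, 4, 10, 18] [332.8 147.6]
red [305, 201, 5, 7, 30] [307.  203.7]
grn [329, 133, 18, 16, 150] [338.3 140.9]
grn [262, 216, 20, 20, 284] [271.  226.8]
grn [299, 279, 48, 41, 774] [322.3 309.4]
43.2167 [ 0.59813854 -0.0393582   0.10921314] [-0.14305564  0.66446314 -0.58995911]
red [53, 91, 49, 46, 1442] [ 81.  113.1]
red [331, 143, 4, 10, 20] [332.8 147.7]
red [305, 201, 5, 7, 30] [307.  203.7]
grn [329, 133, 18, 16, 150] [338.3 140.9]
grn [262, 216, 20, 20, 285] [271.  226.8]
grn [299, 279, 48, 41, 774] [322.2 309.4]
```

Call:
step_arm(
  commands=[
    [0,0,0,0,0,0,0],
    [0,0,0,0,0,0,0],
    [0,0,0,0,0,0,0],
    [0,0,0,0,0,0,0],
    [0,0,0,0,0,0,0],
  ],
)

```text
time: 43.68
tool_pos: [0.5981, -0.0393, 0.1092]
tool_rot: [3.141, -0.0, -3.007]
contact_force: [-0.1, 0.4, 0.1]
opening: 0.0473
grip_force: 40.0
```

Call:
step_arm(
  commands=[
    [0,0,0,0,0,0,0],
    [0,0,0,0,0,0,0],
    [0,0,0,0,0,0,0],
    [0,0,0,1,0,0,0],
    [0,0,0,2,0,0,0],
  ],
)

```text
time: 44.1
tool_pos: [0.5981, -0.0392, 0.1294]
tool_rot: [3.141, -0.001, -3.007]
contact_force: [1.3, 1.2, -3.4]
opening: 0.0475
grip_force: 40.0
```

Call:
step_arm(
  commands=[
    [0,0,0,1.3,0,0,0],
    [0,0,0,2.6,0,0,0],
    [0,0,0,3.8,0,0,0],
    [0,0,0,3.8,0,0,0],
    [0,-1.5,-0.2,3.8,0,0,0],
  ],
)

```text
time: 44.52
tool_pos: [0.5849, -0.0415, 0.168]
tool_rot: [-3.141, 0.003, -3.006]
contact_force: [-0.3, -0.1, -5.9]
opening: 0.0475
grip_force: 40.0
```

Call:
step_arm(
  commands=[
    [0,-2,-0.3,0,0,0,0],
    [0,-4,-0.5,0,0,0,0],
    [0,-6,-0.8,0,0,0,0],
    [0,-6,-0.8,2,0,0,0],
    [0,-6,-0.8,5,0,0,0],
  ],
)

```text
time: 44.93
tool_pos: [0.5193, -0.049, 0.2144]
tool_rot: [3.138, -0.009, -3.007]
contact_force: [1.0, 0.1, -4.8]
opening: 0.0474
grip_force: 40.0
```

Call:
step_arm(
  commands=[
    [0,0,3.5,1,0,0,-0.12],
    [0,0,7,1,0,0,-0.24],
    [0,0.5,10.5,1,0,0,-0.36],
    [0,1,14,1,0,0,-0.48],
    [0,1.5,17.5,1,0,0,-0.6],
  ],
)

```text
time: 45.35
tool_pos: [0.5372, 0.1249, 0.2269]
tool_rot: [-3.141, -0.001, 2.681]
contact_force: [1.1, 0.1, -4.8]
opening: 0.0476
grip_force: 40.0
```

Call:
step_arm(
  commands=[
    [0,0.7,3.5,0,0,0,-0.055],
    [0,1.4,7,0,0,0,-0.055],
    [0,2.1,10.4,0,0,0,-0.055],
    [0,2.1,10.4,0,0,0,-0.055],
    [0,2.1,10.4,0,0,0,-0.055],
  ],
)

```text
time: 45.77
tool_pos: [0.5581, 0.2292, 0.226]
tool_rot: [-3.14, -0.002, 2.636]
contact_force: [-1.0, -0.3, -5.0]
opening: 0.0477
grip_force: 40.0
```

Call:
step_arm(
  commands=[
    [0,0,0,0,0,0,0],
    [0,0,0,0,0,0,0],
    [0,0,0,0,0,0,0],
  ],
)

```text
time: 46.02
tool_pos: [0.5588, 0.2263, 0.2272]
tool_rot: [-3.141, -0.0, 2.631]
contact_force: [-0.5, -0.7, -4.5]
opening: 0.0476
grip_force: 40.0
```

```bash
python3 ptr.py; python3 col.py w9
```

```text
46.0167 [0.55884584 0.22634918 0.22719255] [-0.46221552 -0.74157648 -4.50402746]
red [53, 91, 44, 44, 1164] [ 78.1 110.2]
red [331, 143, 4, 10, 20] [332.8 147.7]
red [305, 189, 6, 7, 30] [307.5 192.1]
grn [329, 133, 18, 16, 150] [338.3 140.9]
grn [258, 150, 22, 15, 212] [268.2 157.3]
grn [299, 279, 48, 41, 774] [322.2 309.4]
46.0667 [0.55894162 0.22644251 0.2273427 ] 2.6307713080961497
yel [227, 0, 50, 29, 1239] [251.4, 13.8] pos [0.42543652 0.30121506]
red [229, 90, 52, 21, 969] [254.3, 99.8] pos [0.50021327 0.26284393]
red [228, 59, 53, 19, 750] [254.2, 68.8] pos [0.47282986 0.27796101]
grn [202, 164, 99, 66, 4425] [251.8, 197.4] pos [0.59322571 0.20757621]
```

Call:
step_arm(
  commands=[
    [0,-0.05,0.25,0,0,0,-0.009],
    [0,-0.05,0.25,-3,0,0,-0.009],
    [0,-0.05,0.25,-6,0,0,-0.009],
    [0,-0.05,0.25,-9,0,0,-0.009],
    [0,-0.05,0.25,-12,0,0,-0.009],
  ],
)

```text
time: 46.53
tool_pos: [0.5585, 0.23, 0.1064]
tool_rot: [3.141, 0.001, 2.622]
contact_force: [0.5, -0.1, -5.5]
opening: 0.0476
grip_force: 40.0
```

Call:
step_arm(
  commands=[
    [0,0,0,-1.5,0,0,0],
    [0,0,0,-2.5,0,0,0],
    [0,0,0,-3.4,0,0,0],
    [0,0,0,-3.4,0,0,0],
  ],
)

```text
time: 46.87
tool_pos: [0.558, 0.2299, 0.0721]
tool_rot: [-3.141, -0.001, 2.623]
contact_force: [-0.7, -0.0, -4.7]
opening: 0.0477
grip_force: 40.0
```

Call:
step_arm(
  commands=[
    [0,0,0,-0.1,0,0,0],
    [0,0,0,-0.2,0,0,0],
    [0,0,0,-0.3,0,0,0],
    [0,0,0,-0.3,0,0,0],
  ],
)

```text
time: 47.2
tool_pos: [0.5588, 0.2303, 0.071]
tool_rot: [3.14, 0.001, 2.623]
contact_force: [-0.7, 0.6, -5.0]
opening: 0.0476
grip_force: 40.0
```

Call:
step_arm(
  commands=[
    [0,0,0,-0.1,0,0,0],
    [0,0,0,-0.2,0,0,0],
    [0,0,0,-0.3,0,0,0],
    [0,0,0,-0.3,0,0,0],
  ],
)

```text
time: 47.53
tool_pos: [0.5583, 0.2301, 0.067]
tool_rot: [-3.141, -0.0, 2.623]
contact_force: [-0.3, 0.1, -5.6]
opening: 0.0475
grip_force: 40.0
```

Call:
step_arm(
  commands=[
    [0,0,0,-0.1,0,0,0],
    [0,0,0,-0.1,0,0,0],
  ],
)

```text
time: 47.7
tool_pos: [0.5585, 0.2303, 0.0664]
tool_rot: [3.141, 0.0, 2.623]
contact_force: [-0.8, 1.3, -2.1]
opening: 0.0477
grip_force: 40.0
```

Call:
step_arm(
  commands=[
    [0,0,0,-0.1,0,0,0],
    [0,0,0,-0.1,0,0,0],
  ],
)

```text
time: 47.87
tool_pos: [0.5585, 0.2303, 0.0664]
tool_rot: [3.141, 0.0, 2.623]
contact_force: [-3.4, 0.0, 5.3]
opening: 0.0473
grip_force: 40.0
```

Call:
step_arm(
  commands=[
    [0.63,0,0,0,0,0,0],
    [0.63,0,0,0,0,0,0],
    [0.63,0,0,0,0,0,0],
    [0.63,0,0,0,0,0,0],
    [0.63,0,0,0,0,0,0],
  ],
)

```text
time: 48.28
tool_pos: [0.5586, 0.2302, 0.0652]
tool_rot: [3.141, 0.0, 2.623]
contact_force: [-0.3, -0.7, -0.4]
opening: 0.058
grip_force: 0.0
```

Call:
step_arm(
  commands=[
    [0.63,0,0,0,0,0,0],
    [0.63,0,0,1,0,0,0],
    [0.63,0,0,3,0,0,0],
    [0.63,0,0,7,0,0,0],
    [0.63,0,0,11,0,0,0],
  ],
)

```text
time: 48.7
tool_pos: [0.5575, 0.2299, 0.1759]
tool_rot: [-3.139, -0.002, 2.623]
contact_force: [0.3, 0.6, -0.6]
opening: 0.0581
grip_force: 0.0
```

Call:
step_arm(
  commands=[
    [0.63,0,0,4,0,0,0],
    [0.63,0,0,8,0,0,0],
    [0.35,0,0,12,0,0,0],
    [0.35,0,0,16,0,0,0],
    [0.35,0,0,17.5,0,0,0],
  ],
)

```text
time: 49.12
tool_pos: [0.5591, 0.2304, 0.3579]
tool_rot: [3.134, 0.007, 2.623]
contact_force: [0.3, -0.4, 0.3]
opening: 0.0427
grip_force: 0.0
```

```bash
python3 col.py w10
```

```text
49.1167 [0.55912485 0.23040536 0.35791373] 2.6234126315765316
yel [228, 22, 37, 25, 734] [245.9, 34.6] pos [0.42394969 0.3020687 ]
red [230, 92, 39, 16, 517] [249.1, 99.3] pos [0.50100346 0.26293306]
red [229, 70, 40, 14, 461] [248.7, 76.9] pos [0.4741161  0.27779262]
grn [228, 126, 43, 41, 708] [251.0, 140.9] pos [0.55411877 0.23580511]
```

Call:
step_arm(
  commands=[
    [0.35,0,4,0.5,0,0,0],
    [0.35,-0.1,8,0.5,0,0,0],
    [0.35,-0.3,12,0.5,0,0,0],
    [0.35,-0.45,15.5,0.5,0,0,0],
    [0.35,-0.45,15.9,0.5,0,0,0],
  ],
  grip_force=25,
)

```text
time: 49.58
tool_pos: [0.5519, 0.3947, 0.3537]
tool_rot: [3.142, -0.003, 2.629]
contact_force: [-0.1, 0.9, -1.1]
opening: 0.0321
grip_force: 0.0
```

Call:
step_arm(
  commands=[
    [0.35,0,0,0,0,0,0],
    [0.35,0,0,0,0,0,0],
    [0.35,0,0,0,0,0,0],
  ],
)

```text
time: 49.83
tool_pos: [0.5542, 0.3879, 0.3555]
tool_rot: [-3.141, 0.0, 2.622]
contact_force: [1.4, -1.0, -0.2]
opening: 0.0322
grip_force: 0.0
```

```bash
python3 snap.py w11
```

```text
49.8333 [0.55416929 0.3879289  0.35547039] [-3.14134281e+00  3.56443488e-04  2.62216850e+00] [ 1.38183826 -1.00240844 -0.22918678] 0.03218821027080209
```

View pics/w11b.png

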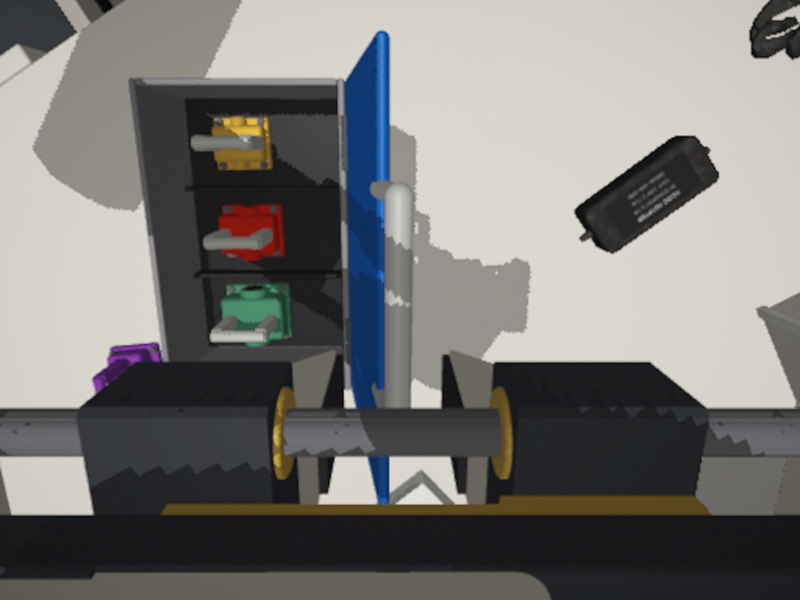

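Call:
step_arm(
  commands=[
    [0.35,0.1,0.15,-2,0,0,0],
    [0.35,0.1,0.15,-4,0,0,0],
    [0.35,0.1,0.15,-6,0,0,0],
    [0.35,0.1,0.15,-7.2,0,0,0],
    [0.35,0.1,0.15,-7.2,0,0,0],
  ],
)

```text
time: 50.3
tool_pos: [0.5544, 0.3886, 0.2804]
tool_rot: [-3.137, -0.003, 2.621]
contact_force: [0.1, -0.6, 0.3]
opening: 0.0321
grip_force: 0.0
```

Call:
step_arm(
  commands=[
    [0,0,0,0,0,0,0],
    [0,0,0,0,0,0,0],
    [0,0,0,0,0,0,0],
    [0,0,0,0,0,0,0],
    [0,0,0,0,0,0,0],
  ],
)

```text
time: 50.72
tool_pos: [0.5554, 0.3906, 0.2847]
tool_rot: [3.14, 0.002, 2.623]
contact_force: [-0.2, -0.5, 3.9]
opening: 0.0112
grip_force: 25.0
```

```bash
python3 - <<'E'
import numpy as np
ux=np.array([np.cos(1.053),np.sin(1.053)])
f=lambda a:np.r_[(-.2*np.cos(a)+.004*np.sin(a))*ux,.2*np.sin(a)+.004*np.cos(a)]*100
A=[1.74,1.66,1.57,1.48,1.39,1.30]+list(np.arange(1.21,.2,-.09))
A+= [A[-1]-.05*k for k in range(1,6)]
print(len(A))
for i in range(1,len(A),5):
    print(round(A[i-1],2),[[round(v,1) for v in f(a)-f(A[i-1])] for a in A[i:i+5]],round(A[min(i+4,len(A)-1)],2))
E
```

```text
23
1.74 [[np.float64(-0.8), np.float64(-1.4), np.float64(0.2)], [np.float64(-1.7), np.float64(-2.9), np.float64(0.4)], [np.float64(-2.6), np.float64(-4.5), np.float64(0.3)], [np.float64(-3.4), np.float64(-6.1), np.float64(0.1)], [np.float64(-4.3), np.float64(-7.6), np.float64(-0.3)]] 1.3
1.3 [[np.float64(-0.9), np.float64(-1.5), np.float64(-0.5)], [np.float64(-1.7), np.float64(-2.9), np.float64(-1.2)], [np.float64(-2.5), np.float64(-4.3), np.float64(-2.0)], [np.float64(-3.2), np.float64(-5.7), np.float64(-3.0)], [np.float64(-3.9), np.float64(-6.9), np.float64(-4.1)]] 0.85
0.85 [[np.float64(-0.7), np.float64(-1.1), np.float64(-1.2)], [np.float64(-1.3), np.float64(-2.2), np.float64(-2.6)], [np.float64(-1.8), np.float64(-3.1), np.float64(-4.0)], [np.float64(-2.3), np.float64(-4.0), np.float64(-5.5)], [np.float64(-2.7), np.float64(-4.7), np.float64(-7.1)]] 0.4
0.4 [[np.float64(-0.3), np.float64(-0.6), np.float64(-1.7)], [np.float64(-0.6), np.float64(-1.0), np.float64(-3.4)], [np.float64(-0.7), np.float64(-1.2), np.float64(-4.4)], [np.float64(-0.8), np.float64(-1.3), np.float64(-5.4)], [np.float64(-0.8), np.float64(-1.4), np.float64(-6.4)]] 0.07
0.07 [[np.float64(-0.0), np.float64(-0.1), np.float64(-1.0)], [np.float64(-0.0), np.float64(-0.1), np.float64(-2.0)]] -0.03
```

Call:
step_arm(
  commands=[
    [0,-0.8,-1.4,0.2,0,0,0],
    [0,-1.7,-2.9,0.4,0,0,0],
    [0,-2.6,-4.5,0.3,0,0,0],
    [0,-3.4,-6.1,0.1,0,0,0],
    [0,-4.3,-7.6,-0.3,0,0,0],
  ],
)

```text
time: 51.13
tool_pos: [0.5121, 0.3157, 0.2822]
tool_rot: [3.136, 0.001, 2.624]
contact_force: [1.2, 4.9, 3.6]
opening: 0.0112
grip_force: 25.0
```

Call:
step_arm(
  commands=[
    [0,-0.9,-1.5,-0.5,0,0,0],
    [0,-1.7,-2.9,-1.2,0,0,0],
    [0,-2.5,-4.3,-2.0,0,0,0],
    [0,-3.2,-5.7,-3.0,0,0,0],
    [0,-3.9,-6.9,-4.1,0,0,0],
  ],
)

```text
time: 51.55
tool_pos: [0.4721, 0.2463, 0.2404]
tool_rot: [3.138, -0.0, 2.624]
contact_force: [-2.1, 3.9, 2.4]
opening: 0.011
grip_force: 25.0
```

Call:
step_arm(
  commands=[
    [0,-0.7,-1.1,-1.2,0,0,0],
    [0,-1.3,-2.2,-2.6,0,0,0],
    [0,-1.8,-3.1,-4.0,0,0,0],
    [0,-2.3,-4.0,-5.5,0,0,0],
    [0,-2.7,-4.7,-7.1,0,0,0],
  ],
)

```text
time: 51.97
tool_pos: [0.4452, 0.1992, 0.1686]
tool_rot: [3.139, -0.001, 2.623]
contact_force: [-1.9, 5.1, 1.7]
opening: 0.0112
grip_force: 25.0
```

Call:
step_arm(
  commands=[
    [0,-0.2,-0.4,-1.1,0,0,0],
    [0,-0.4,-0.7,-2.2,0,0,0],
    [0,-0.6,-1.0,-3.3,0,0,0],
    [0,-0.7,-1.2,-4.2,0,0,0],
    [0,-0.8,-1.3,-5.0,0,0,0],
  ],
)

```text
time: 52.38
tool_pos: [0.4375, 0.1859, 0.1181]
tool_rot: [3.141, -0.001, 2.623]
contact_force: [-2.5, 0.6, 2.2]
opening: 0.011
grip_force: 25.0
```

Call:
step_arm(
  commands=[
    [0,0,-0.05,-0.6,0,0,0],
    [0,-0.05,-0.1,-1.2,0,0,0],
    [0,-0.05,-0.1,-1.7,0,0,0],
    [0,-0.05,-0.1,-2.1,0,0,0],
    [0,-0.05,-0.1,-2.1,0,0,0],
  ],
)

```text
time: 52.8
tool_pos: [0.4362, 0.1836, 0.096]
tool_rot: [-3.138, -0.002, 2.624]
contact_force: [-4.0, -5.0, -1.6]
opening: 0.0114
grip_force: 25.0
```

Call:
step_arm(
  commands=[
    [0,0,0,-0.2,0,0,0],
    [0,0,0,-0.4,0,0,0],
    [0,0,0,-0.5,0,0,0],
    [0,0,0,-0.5,0,0,0],
  ],
)

```text
time: 53.13
tool_pos: [0.4361, 0.1834, 0.0913]
tool_rot: [-3.138, -0.002, 2.624]
contact_force: [-4.4, -7.0, -0.4]
opening: 0.0115
grip_force: 25.0
```

Call:
step_arm(
  commands=[
    [0,0,0,-0.15,0,0,0],
    [0,0,0,-0.3,0,0,0],
    [0,0,0,-0.3,0,0,0],
  ],
)

```text
time: 53.38
tool_pos: [0.436, 0.1834, 0.0883]
tool_rot: [-3.138, -0.002, 2.624]
contact_force: [-4.8, -6.3, -0.1]
opening: 0.0111
grip_force: 25.0
```

Call:
step_arm(
  commands=[
    [0,0,0,-0.15,0,0,0],
    [0,0,0,-0.3,0,0,0],
    [0,0,0,-0.3,0,0,0],
  ],
)

```text
time: 53.63
tool_pos: [0.436, 0.1833, 0.0861]
tool_rot: [-3.138, -0.002, 2.624]
contact_force: [-6.7, -7.6, 7.1]
opening: 0.0109
grip_force: 25.0
```

Call:
step_arm(
  commands=[
    [0,0,0,-0.15,0,0,0],
    [0,0,0,-0.3,0,0,0],
    [0,0,0,-0.3,0,0,0],
    [0,0,0,-0.3,0,0,0],
  ],
)

```text
time: 53.97
tool_pos: [0.4364, 0.1832, 0.0851]
tool_rot: [-3.138, 0.0, 2.624]
contact_force: [-13.1, -10.8, 28.5]
opening: 0.0112
grip_force: 25.0
```

```bash
python3 - <<'E'
from cell import *; from h import *
s=observe();print(s["tool_pos"],s["contact_force"])
im=read_camera("side");h=cv2.cvtColor(im,cv2.COLOR_RGB2HSV);M=cv2.inRange(h,(105,150,60),(125,255,255))
c=cv2.connectedComponentsWithStats(M)
D=camera_model("side")
for i in range(1,c[0]):
    if c[2][i,4]>60:print(c[2][i].tolist(),c[3][i])
ux=np.array([np.cos(1.053),np.sin(1.053)]);uy=np.array([-ux[1],ux[0]]);C=np.array([.497,.2872])
H=C+.08*ux
for a in(0,.04,.08,.16): 
  P=[np.r_[H+(-.16*np.cos(a)-.005*np.sin(a)) *ux+y*uy,.103+.16*np.sin(a)+.005] for y in(.126,-.126)]
  print(a,proj(D,P).round(1).tolist())
# blue extents from initial picture for comparison
o=cv2.imread("pics/side0.png");c=cv2.connectedComponentsWithStats(cv2.inRange(cv2.cvtColor(o,cv2.COLOR_BGR2HSV),(105,150,60),(125,255,255)))
for i in range(1,c[0]):
    if c[2][i,4]>60:print("initial",c[2][i].tolist())
E
```

```text
[0.43636602 0.18317382 0.08506385] [-13.14317302 -10.76920394  28.48946709]
[240, 163, 55, 24, 767] [263.36114733 173.86831812]
[350, 322, 40, 13, 77] [369.15584416 330.83116883]
0 [[214.8, 169.9], [268.9, 184.9]]
0.04 [[214.6, 168.3], [268.9, 183.1]]
0.08 [[214.5, 166.6], [268.9, 181.3]]
0.16 [[214.5, 163.3], [269.1, 177.7]]
initial [216, 160, 79, 18, 618]
initial [350, 321, 40, 14, 76]
```

Call:
step_arm(
  commands=[
    [0.28,0,0,0,0,0,0],
    [0.28,0,0,0,0,0,0],
    [0.28,0,0,0,0,0,0],
    [0.28,0,0,0,0,0,0],
    [0.28,0,0,0,0,0,0],
  ],
)

```text
time: 54.43
tool_pos: [0.4377, 0.1848, 0.083]
tool_rot: [3.141, 0.0, 2.623]
contact_force: [0.2, 0.6, 0.5]
opening: 0.0255
grip_force: 0.0
```

Call:
step_arm(
  commands=[
    [0.28,0,0,2,0,0,0],
    [0.28,0,0,5,0,0,0],
    [0.28,0,0,9,0,0,0],
    [0.28,0,-3,13,0,0,0],
    [0.28,0,-6,15,0,0,0],
  ],
)

```text
time: 54.85
tool_pos: [0.4382, 0.1275, 0.2345]
tool_rot: [3.139, 0.003, 2.627]
contact_force: [1.0, -0.2, 0.1]
opening: 0.0254
grip_force: 0.0
```

Call:
step_arm(
  commands=[
    [0.28,0,-3,2,0,0,0],
    [0.28,0,-6,2,0,0,0],
    [0.28,0,-6,2,0,0,0],
    [0.28,0,-6,2,0,0,0],
    [0.28,0,-6,2,0,0,0],
  ],
)

```text
time: 55.27
tool_pos: [0.4373, 0.0668, 0.2513]
tool_rot: [3.142, -0.001, 2.623]
contact_force: [-0.3, 0.9, 0.3]
opening: 0.0257
grip_force: 0.0
```

```bash
python3 - <<'E'
from cell import *; from h import *
s=observe();print(s["tool_pos"],s["contact_force"])
S,D=camera_model("scene"),camera_model("side")
ux=np.array([np.cos(1.053),np.sin(1.053)]);uy=np.array([-ux[1],ux[0]]);H=np.array([.497,.2872])+.08*ux
for n,m,o in(("side",D,"side0"),("scene",S,"scene0")):
    im=read_camera(n)
    for t,q in(("now",cv2.cvtColor(im,cv2.COLOR_RGB2HSV)),("init",cv2.cvtColor(cv2.imread(f"pics/{o}.png"),cv2.COLOR_BGR2HSV))):
        c=cv2.connectedComponentsWithStats(cv2.inRange(q,(105,150,40),(125,255,255)));i=1+np.argmax(c[2][1:,4]);print(n,t,c[2][i].tolist(),c[3][i].round(1))
    for a in(0,.04,.08,.16): print(a,proj(m,[np.r_[H-.08*np.cos(a)*ux,.108+.08*np.sin(a)],np.r_[H-.16*np.cos(a)*ux-.126*uy,.106+.16*np.sin(a)]]).round(1).tolist())
    cv2.imwrite(f"pics/end_{n}.png",im[:,:,::-1])
E
```

```text
[0.43729104 0.06684443 0.2513308 ] [-0.29909476  0.86854639  0.33561731]
side now [216, 160, 79, 26, 1043] [255.7 172.2]
side init [216, 160, 79, 18, 618] [256.5 168.1]
0 [[254.3, 170.4], [268.9, 185.4]]
0.04 [[254.3, 169.6], [268.9, 183.6]]
0.08 [[254.3, 168.8], [269.0, 181.8]]
0.16 [[254.4, 167.1], [269.2, 178.1]]
scene now [170, 208, 71, 86, 4768] [202.2 250.8]
scene init [170, 201, 69, 92, 4771] [201.2 247.3]
0 [[201.6, 244.5], [225.9, 205.5]]
0.04 [[201.4, 243.7], [225.8, 204.0]]
0.08 [[201.3, 242.9], [225.6, 202.4]]
0.16 [[200.8, 241.4], [224.9, 199.3]]
```

```bash
python3 -c "
from cell import *
print(hand_in())"
```

```text
the job is handed in; nothing more can be done
None
```

The job is handed in at about 55 s of the 210 s limit. I weighed the small, medium and large castings in that order, stood each upright in its own compartment and shut the lid; the hand-in returned no verdict, so I don't know how it was judged.

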